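# Find the socket that fits and snug up the nut of a cross foot

## Robot

A 7-joint arm with a two-finger parallel gripper is mounted at the origin on a cart in front of the work surface, level with it; the furniture and walls round the work are solid. World frame = base frame: x ahead of the robot, y to its left, z up, the work surface at z = 0. Lengths are in m, angles in rad, forces in N, time in s.
With the tool pointing down it reaches from about 0.425 to 0.925 m from the base axis. Payload 6.8 kg.
Tool frame: the origin (TCP) lies at the very end of the fingers, on their centre line; the grasp point (between the pads) lies 19 mm behind it; z points along the fingers, y is the line along which they close (so a half turn about z gives the same grasp; the last joint's range is limited). The gripper opens to 85 mm and grips with 20 to 120 N. Pads are 22 mm wide; open, the fingers measure 114 mm over their backs; the gripper's body (76 mm by 85 mm) begins 54 mm behind the grasp point. The pads swing forward as they close: fully open they stand 13 mm farther back than shut.
Start: joints at [-1.419, 0.477, 0.022, 1.555, -0.011, 1.109, -0.083], TCP at [0.173, 0.652, 0.231] pointing down, gripper open.
Joint ranges: [-2.96, 2.96], [-0.34, 2.1], [-1.41, 1.46], [0.24, 2.44], [-1.37, 4.51], [0.17, 1.92], [-2.96, 2.96]. Speed limits (rad/s): [2.39, 2.39, 3.14, 3.14, 3.14, 3.14, 3.14].

## Interface

Orientations are given as a rotation vector (axis times angle).
In Python, from bench import r gives the robot as it stands.
- The arm moves only by the shell command python3 -m jog 'ROWS' [FORCE]. ROWS is JSON, a list of rows, each an object of numbers: "fingers": the finger opening in m, from 0 to 0.0854; "x", "y", "z": the shift along the tool's x, y, z in m; "rx", "ry", "rz": the turn, a rotation vector about the tool's x, y, z in degrees. In form: [{"fingers": .., "x": .., "y": .., "z": .., "rx": .., "ry": .., "rz": ..}, ...]. A call has 1 to 8 rows; each row shifts and turns the commanded pose from where the row before left it, along the tool's axes as they then stand; what a row does not reach is not made up. A row lasts 1/8 s, in which the tool goes at most 62.5 mm and 10.7 degrees, less where a joint would pass 70% of its speed; a pose out of reach is approached as far as the arm can. A call is refused whole if a number of a shift passes 0.0625 or a number of a turn 10.7, either way. A call with a gripper value outside its range is refused whole. The fingers move at their own pace and stop on an object; FORCE is the grip in N (left out, the last holds). Time passes only in rows, so rows that do not move let the fingers close. It gives the time, the measured TCP pose, the force, the opening and the grip force at its end, in the units of the state.
- r.get_obs(): the state, without advancing time (a new reading comes with each control period).
- r.grab_frame(name): name is "side" or "top"; returns (picture, depth): 420x560x3 uint8, red, green, blue; 420x560 float32, m along the optical axis (not along the pixel's ray), 0 where there is no reading.
- r.get_calibration(name): a dict with "mtx" (3x3 intrinsics, pixels), "dist" ([k1, k2, p1, p2, k3] as OpenCV has them; the pictures are not rectified), "extrinsics" (4x4, takes a point from camera to world coordinates). Camera axes: x right, y down, z forward; pixel columns grow to the right and rows downward; lengths in m; the calibration is good to about 2 mm. A picture is of the moment at which its call begins. get_calibration takes no time and is no camera call.
- r.hand_in(): hands the job in; it is judged then, once.
Trained networks look in the newest picture that a camera, given by its name, has taken for a name from the list of things; names that differ only in an ending like _2 or _b are one class to them, and where a whole thing is asked for, a point or a joint stands for the part that bears it (a point fixed in the world has none). Each returns a list of dicts, best first, with "score" (0 to 1); they miss things now and then, are a little off and sometimes report something else, mostly with a low value. They report only what shows in the picture. A call takes as long as a camera call. They do not tell look-alikes from the thing itself.
- r.search_frame(target, camera): "xyz" ([x, y, z] in m, in world coordinates, good to about 4 mm: the middle of the surface that is visible of it).
- r.landmark_of(target, camera): "xyz" ([x, y, z] in m, in world coordinates, good to about 4 mm: a listed point, or the origin of a listed thing).
The state is a dict: "clock": time; "joints": joint angles; "qvel": joint speeds; "tau": joint torques, N m; "tcp_pos": TCP position; "orientation": TCP orientation; "contact_force": force on the tool from outside, world axes, zero at the start; "moment": the same for the moment, N m; "grip_width": finger opening in m; "gripper_force": force on a finger pad.
Only numpy, scipy, OpenCV 4.12 (cv2) and the standard library are available. Lean on these libraries where they do the work, as an engineer would, in place of code of your own. Each camera call takes 0.05 s, during which the arm holds its last target. There are 200 camera calls.

## Task

Find by trying which of the three look-alike sockets on the peg rack fits the nut of the wooden cross foot on the rack's left as the robot sees it: too small will not go down over the nut, too large goes down but turns without taking the nut along; hang those that do not fit back upright on the rack's pegs. With the one that fits, fully down over the nut, turn the nut clockwise until it comes up tight, touching neither cross foot with the fingers. Finish without letting go: the program ends with the gripper still holding that socket home on the tight nut, the other two on their pegs, and the pencil, wax tin and marking gauge left where they lie.

Things in the scene. Friction and masses are not known exactly. Their poses are not given: they have to be found in the camera images.
- cross_a: One of two wooden cross feet, screwed down: two halved beams 30 mm high, arms 55 mm wide, 180 mm overall along its y, 140 mm along x, steel bolt and nut upright in the middle. Origin: centre of its underside, on the bench. One of the two (it varies) lies left of the rack (y above 0): that is the job. The one right of the rack is not.
- nut_a_seat (a point): Centre of the nut's underside, on a 50 x 50 x 4 mm washer, 34 mm above the bench; turns with the nut, z up, two flats facing +y and -y. One cross has a nut 19 mm across flats and 10 mm high on a 12 mm bolt, the other 24 mm and 13 mm high on a 16 mm bolt (not told which); the bolt stands 5 mm above its nut.
- nut_a (a joint): Turn of cross_a's nut, rad, growing clockwise from above. Starts 0.5 to 1.1 rad short of tight, turns against 0.2 N m of friction, stays where it is left, stops dead when tight. The value when tight is not told: feel for it. The nut does not rise or sink.
- socket_1: One of three sockets alike outside: black round sleeve 34 mm across and 38 mm high, neck, then a steel hexagon adapter head 24 mm across flats, 43.5 to 73 mm above the mouth: grip it there. 0.2 to 0.3 kg. Origin: centre of the mouth, z towards the head; two flats of head and bore face +y and -y. Bore 32 mm deep, 1.2 mm wider than a 13, 19 or 24 mm nut, not told which.
- peg_1 (a point): Foot of a rack peg (9 mm thick, 26 mm high) at the rack's top face, 22 mm above the bench, where the mouth of a hung socket rests. Three pegs 75 mm apart in a row along this point's y; the rack, 62 x 230 mm, is screwed down. At the start a socket stands mouth down over each peg, turned up to 0.5 rad from the rack.
- cross_b: Same kind as cross_a, and described there.
- nut_b_seat (a point): The same point of cross_b's nut; see nut_a_seat.
- nut_b (a joint): The same for cross_b's nut; see joint nut_a.
- socket_2: Same kind as socket_1, and described there. Its size differs from the others'.
- peg_2 (a point): The same point of another peg; see peg_1.
- socket_3: Same kind as socket_1, and described there. Its size differs from the others'.
- peg_3 (a point): The same point of another peg; see peg_1.
- pencil: Flat red carpenter's pencil, 174 x 13 x 8 mm, a bystander. Origin: centre of its underside; length along its y.
- wax_tin: Flat yellow round tin, 74 mm across, 32 mm high, a bystander. Origin: centre of its underside.
- marking_gauge: Wooden marking gauge, 200 mm beam with a dark stock, 58 x 200 x 54 mm, a bystander. Origin: centre of its underside; length along its y.
There are look-alikes about, which are no part of the job. What is shaped like the socket_1 but red is not meant.

How it is judged:
By the outcome, as a careful person would: the job done as asked, in the order asked, and still so for the second after the job is handed in, while the arm keeps its last pose, push and grip.
It also fails if it takes over 72 s, if anything falls off the work surface, if the arm or the gripper's body presses on something with over 40 N, if the wrist force passes 120 N, or if a joint passes its speed limit or range.

## Working session

There is one attempt and no reset: what is moved stays moved. The work goes in short steps, Python scripts to look and compute and a shell command to move; the robot and the scene stay as the last step left them, time stands still between calls to the robot, and variables do not carry over. Pictures are saved under pics/ and viewed, at most 10 in all, crops included, and the job is handed in when it is done.

```bash
ls; mkdir -p pics; python3 - <<'E'
from bench import r
import cv2,numpy as np
o=r.get_obs();print({k:np.round(v,3) for k,v in o.items()})
for c in("top","side"):
    p,d=r.grab_frame(c);cv2.imwrite(f"pics/{c}0.png",p[:,:,::-1]);np.save(f"pics/{c}0.npy",d)
    K=r.get_calibration(c);print(c,np.round(K["extrinsics"],3).tolist(),np.round(K["mtx"],1).tolist())
    for t in("nut_a_seat","socket_1","peg_1","cross_a"):
        for q in r.landmark_of(t,c):print(t,round(q["score"],2),np.round(q["xyz"],4))
E
```

```text
pics
{'clock': np.float64(0.0), 'joints': array([-1.419,  0.478,  0.022,  1.556, -0.012,  1.109, -0.083]), 'qvel': array([-0.001,  0.002,  0.001, -0.001,  0.001,  0.   , -0.001]), 'tau': array([-0.0000e+00, -5.9645e+01,  1.6080e+00, -2.8120e+01,  1.2000e-02,
        9.0000e-03, -0.0000e+00]), 'tcp_pos': array([0.173, 0.652, 0.23 ]), 'orientation': array([-4.070e-01, -3.115e+00,  3.000e-03]), 'contact_force': array([-1.763,  0.255,  0.617]), 'moment': array([-0.019, -0.   , -0.03 ]), 'gripper_force': np.float64(0.0), 'grip_width': np.float64(0.086)}
top [[0.011, -0.989, 0.145, 0.315], [-1.0, -0.014, -0.021, 0.026], [0.023, -0.144, -0.989, 1.425], [0.0, 0.0, 0.0, 1.0]] [[476.4, 0.0, 280.9], [0.0, 476.4, 209.5], [0.0, 0.0, 1.0]]
nut_a_seat 0.67 [ 0.5201 -0.4091  0.0036]
nut_a_seat 0.54 [0.5095 0.1452 0.0317]
nut_a_seat 0.35 [ 0.5194 -0.4066  0.0328]
socket_1 0.66 [ 0.4772 -0.2052  0.0266]
socket_1 0.64 [0.501  0.2943 0.0033]
socket_1 0.56 [ 0.4798 -0.0619  0.0174]
socket_1 0.5 [ 0.4782 -0.1403  0.0192]
peg_1 0.82 [ 0.4784 -0.1387  0.0221]
peg_1 0.77 [ 0.4765 -0.2092  0.0238]
peg_1 0.64 [ 0.475  -0.0621  0.0232]
cross_a 0.83 [ 0.5161 -0.4115  0.0011]
cross_a 0.78 [0.51   0.1434 0.0015]
side [[0.889, -0.191, 0.416, 0.005], [-0.457, -0.371, 0.808, -1.046], [0.0, -0.909, -0.417, 0.605], [0.0, 0.0, 0.0, 1.0]] [[411.9, 0.0, 275.3], [0.0, 411.9, 206.7], [0.0, 0.0, 1.0]]
nut_a_seat 0.61 [ 0.5181 -0.4082  0.0372]
nut_a_seat 0.58 [ 0.4748 -0.1341  0.0203]
socket_1 0.76 [ 0.4772 -0.1339  0.022 ]
socket_1 0.71 [ 0.4793 -0.2132  0.0207]
socket_1 0.6 [ 0.4811 -0.0602  0.0216]
socket_1 0.49 [ 5.028e-01  2.919e-01 -1.000e-04]
peg_1 0.88 [ 0.476  -0.0655  0.0196]
peg_1 0.87 [ 0.4768 -0.1363  0.025 ]
peg_1 0.6 [ 0.4753 -0.2131  0.0173]
cross_a 0.96 [ 0.5211 -0.4061  0.001 ]
cross_a 0.87 [0.512 0.141 0.001]
```

View pics/top0.png

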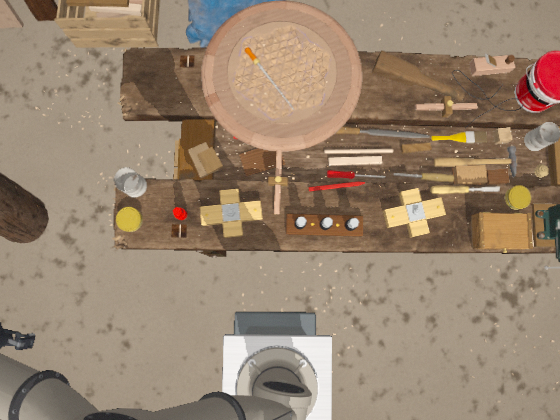

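View pics/side0.png

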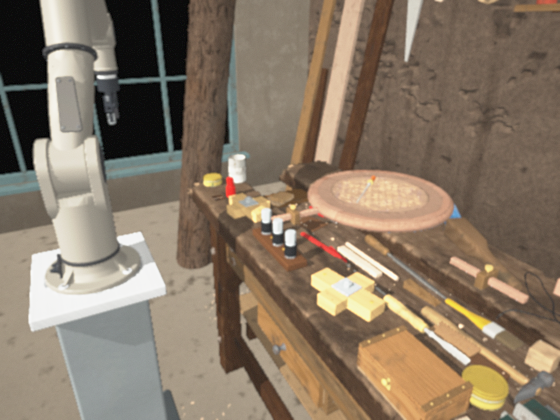

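The top picture shows the rack at (322,224) with heads at (301,222), (326,224) and (352,223). The left cross is at (231,212), the right cross at (415,211), which is not the job, and the gauge stock lies near (278,181). Things that could be mistaken for a wanted socket: the red one at (180,213), and the white cups at (130,181) and (540,137). I choose the three black sleeves with steel heads on the rack and check them in one close crop.

```bash
cat > h.py <<'E'
from bench import r
import cv2,numpy as np
from scipy.spatial.transform import Rotation as R
def cloud(c,d):
    K=r.get_calibration(c);v,u=np.nonzero(d>0)
    n=cv2.undistortPoints(np.c_[u,v].astype(float)[:,None],np.array(K["mtx"]),np.array(K["dist"])).reshape(-1,2)
    z=d[v,u];P=np.c_[n*z[:,None],z,np.ones(len(z))]@np.array(K["extrinsics"]).T
    return P[:,:3],u,v
def pix(c,p):
    K=r.get_calibration(c);E=np.linalg.inv(np.array(K["extrinsics"]))
    return cv2.projectPoints(np.array(p,float).reshape(-1,1,3),cv2.Rodrigues(E[:3,:3])[0],E[:3,3],np.array(K["mtx"]),np.array(K["dist"]))[0].reshape(-1,2)
def to(x=None,y=None,z=None,yaw=None):
    """delta in tool frame (mm) and yaw turn; yaw = world angle of tool y (deg, mod 180)"""
    o=r.get_obs();M=R.from_rotvec(o["orientation"]).as_matrix();p=o["tcp_pos"]
    t=np.array([p[i] if a is None else a for i,a in enumerate((x,y,z))])
    ya=np.degrees(np.arctan2(M[1,1],M[0,1]))
    print("t",round(o["clock"],2),"tcp",np.round(p*1000,1),"yaw",round(ya,1),"tilt",np.round(np.degrees(M[:2,2]),2),"q1,7",np.round(o["joints"][[0,6]],2),"w",round(o["grip_width"]*1000,1),"gf",round(o["gripper_force"],1),"F",np.round(o["contact_force"],1),"M",np.round(o["moment"],2))
    print("tool d mm",np.round(M.T@(t-p)*1000,1),"" if yaw is None else f"rz {-((yaw-ya+90)%180-90):.1f}")
E
python3 - <<'E'
from h import *
Ts=[]
for c in("top","side"):
    im=cv2.imread(f"pics/{c}0.png");P,u,v=cloud(c,np.load(f"pics/{c}0.npy"))
    for y in(-.062,-.137,-.211):
        m=(abs(P[:,1]-y)<.03)&(abs(P[:,0]-.478)<.03)&(P[:,2]>.085);print(c,y,m.sum(),np.round(P[m].mean(0),4) if m.any() else "")
    for n,(x,y) in dict(L=(.511,.142),R=(.518,-.408)).items():
        m=np.hypot(P[:,0]-x,P[:,1]-y)<.02
        m2=m&(P[:,2]>.040);print(c,n,m2.sum(),np.round(P[m2].mean(0),4),np.round(np.sort(P[m][:,2])[-6:],4))
    for cen,w in(((.478,-.137,.09),72),((.511,.142,.03),48)):
        a,b=pix(c,cen)[0].round().astype(int);h=w*3//8
        Ts.append(cv2.resize(im[b-h:b+h,a-w//2:a+w//2],(400,300),interpolation=cv2.INTER_CUBIC));print(c,a,b)
cv2.imwrite("pics/crop1.png",np.vstack([np.hstack(Ts[:2]),np.hstack(Ts[2:])]))
to(.4,.2,.2,0)
E
```

```text
top -0.062 67 [ 0.4784 -0.0587  0.0956]
top -0.137 69 [ 0.4776 -0.1333  0.0955]
top -0.211 68 [ 0.4766 -0.2088  0.0948]
top L 63 [0.5086 0.1448 0.0497] [0.0551 0.0551 0.0565 0.0575 0.058  0.0581]
top R 39 [ 0.5176 -0.405   0.047 ] [0.0518 0.052  0.0526 0.0527 0.053  0.0534]
top 328 222
top 231 212
side -0.062 56 [ 0.4787 -0.0678  0.0925]
side -0.137 56 [ 0.4775 -0.1427  0.0928]
side -0.211 68 [ 0.4757 -0.2173  0.0925]
side L 33 [0.5089 0.1354 0.0475] [0.0522 0.0523 0.0526 0.0528 0.0532 0.0537]
side R 49 [ 0.5175 -0.4129  0.0452] [0.0494 0.0495 0.0495 0.0499 0.0508 0.051 ]
side 277 221
side 248 202
t 0.5 tcp [173.4 652.4 231.3] yaw 75.1 tilt [-0. -0.] q1,7 [-1.42 -0.08] w 85.5 gf 0.0 F [-0.1 -0.7 -0.2] M [ 0.04  0.02 -0.03]
tool d mm [-335.2 -379.    31.3] rz 75.1
```

View pics/crop1.png

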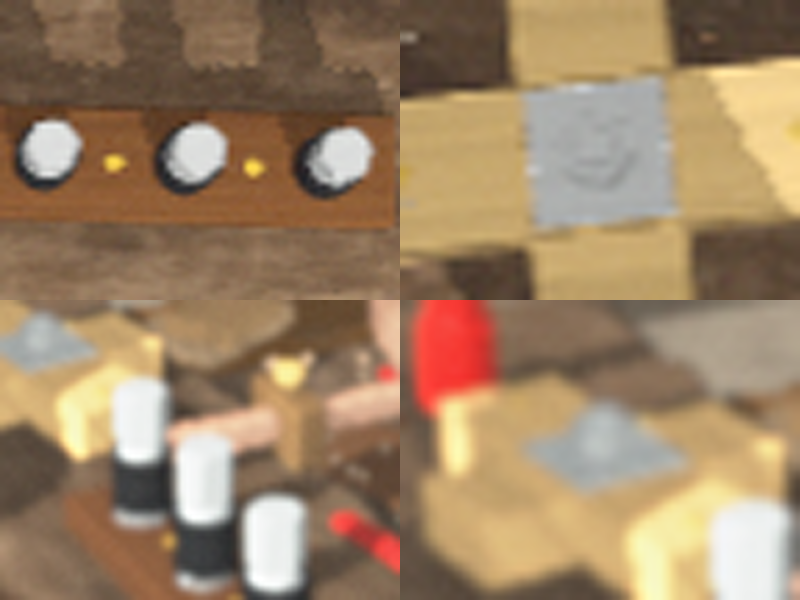

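The crop confirms three black sleeves with steel heads on the rack, heads at about (50,150), (195,152) and (340,155) in the crop. They differ clearly from the red one behind the cross. The left nut is hexagonal with a corner towards the robot, and by depth it looks like the larger nut. Now swinging over to the rack.

```bash
python3 -m jog '[{"fingers":0.055,"x":-0.0448,"y":-0.0336},{"x":-0.0448,"y":-0.0336},{"x":-0.0448,"y":-0.0336},{"x":-0.0448,"y":-0.0336},{"x":-0.0448,"y":-0.0336},{"x":-0.0448,"y":-0.0336},{"x":-0.0448,"y":-0.0336},{"x":-0.0448,"y":-0.0336}]' 60; python3 -c "
from h import *
to(.478,-.063,.15,90)"
```

```text
t 0.5 tcp [173.4 652.4 231.3] yaw 75.1 tilt [-0. -0.] q1,7 [-1.42 -0.08] w 85.5 gf 0.0 F [-0.1 -0.7 -0.2] M [ 0.04  0.02 -0.03]
tool d mm [-478.2 -613.1   81.3] rz -14.9validation failed for argument at $[0]...
```

```bash
python3 -m jog '[{"fingers":0.055,"x":-0.0448,"y":-0.0336,"z":0,"rx":0,"ry":0,"rz":0},{"fingers":0.055,"x":-0.0448,"y":-0.0336,"z":0,"rx":0,"ry":0,"rz":0},{"fingers":0.055,"x":-0.0448,"y":-0.0336,"z":0,"rx":0,"ry":0,"rz":0},{"fingers":0.055,"x":-0.0448,"y":-0.0336,"z":0,"rx":0,"ry":0,"rz":0},{"fingers":0.055,"x":-0.0448,"y":-0.0336,"z":0,"rx":0,"ry":0,"rz":0},{"fingers":0.055,"x":-0.0448,"y":-0.0336,"z":0,"rx":0,"ry":0,"rz":0},{"fingers":0.055,"x":-0.0448,"y":-0.0336,"z":0,"rx":0,"ry":0,"rz":0},{"fingers":0.055,"x":-0.0448,"y":-0.0336,"z":0,"rx":0,"ry":0,"rz":0}]' 60; python3 -c "
from h import *
to(.478,-.063,.15,90)"
```

```text
clock: 1.5
tcp_pos: [0.4517, 0.299, 0.2317]
orientation: [0.407, 3.115, 0.001]
contact_force: [1.2, 1.3, -0.7]
grip_width: 0.055
gripper_force: 0.0
t 1.5 tcp [451.7 299.  231.7] yaw 75.1 tilt [0.03 0.04] q1,7 [-0.85  0.66] w 55.0 gf 0.0 F [ 1.2  1.3 -0.7] M [ 0.05 -0.09  0.01]
tool d mm [-118.3 -343.2   81.4] rz -14.9
```

```bash
python3 -m jog '[{"fingers":0.055,"x":-0.0197,"y":-0.0572,"z":0.0136,"rx":0,"ry":0,"rz":0},{"fingers":0.055,"x":-0.0197,"y":-0.0572,"z":0.0136,"rx":0,"ry":0,"rz":0},{"fingers":0.055,"x":-0.0197,"y":-0.0572,"z":0.0136,"rx":0,"ry":0,"rz":0},{"fingers":0.055,"x":-0.0197,"y":-0.0572,"z":0.0136,"rx":0,"ry":0,"rz":0},{"fingers":0.055,"x":-0.0197,"y":-0.0572,"z":0.0136,"rx":0,"ry":0,"rz":0},{"fingers":0.055,"x":-0.0197,"y":-0.0572,"z":0.0136,"rx":0,"ry":0,"rz":0},{"fingers":0.055,"x":0,"y":0,"z":0,"rx":0,"ry":0,"rz":-7.5},{"fingers":0.055,"x":0,"y":0,"z":0,"rx":0,"ry":0,"rz":-7.5}]'; python3 - <<'E'
from h import *
to(.478,-.063,.067,90)
p,d=r.grab_frame("side");a,b=pix("side",(.478,-.063,.09))[0].round().astype(int)
cv2.imwrite("pics/s1.png",cv2.resize(p[b-60:b+40,a-67:a+67,::-1],None,fx=5,fy=5,interpolation=cv2.INTER_CUBIC))
E
```

```text
clock: 2.5
tcp_pos: [0.4768, -0.0626, 0.1497]
orientation: [-0.006, 3.142, -0.0]
contact_force: [-1.3, -0.4, -0.5]
grip_width: 0.0549
gripper_force: 0.0
t 2.5 tcp [476.8 -62.6 149.7] yaw 90.2 tilt [ 0.   -0.01] q1,7 [-0.27  1.69] w 54.9 gf 0.0 F [-1.3 -0.4 -0.5] M [0.01 0.01 0.01]
tool d mm [-1.2 -0.4 82.7] rz 0.2
```

View pics/s1.png

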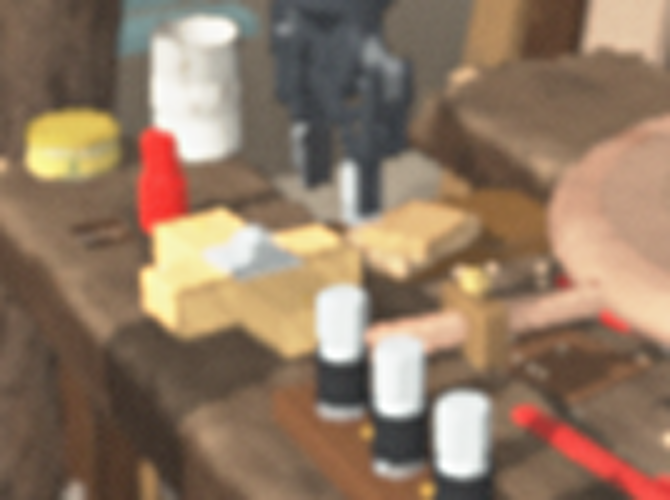

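The fingers at (335,190) hang straight over the left-most socket, whose head is at (340,320). Going down and closing.

```bash
python3 -m jog '[{"fingers":0.055,"x":-0.0012,"y":0,"z":0.0415,"rx":0,"ry":0,"rz":0},{"fingers":0.055,"x":0,"y":0,"z":0.0415,"rx":0,"ry":0,"rz":0},{"fingers":0.02,"x":0,"y":0,"z":0,"rx":0,"ry":0,"rz":0},{"fingers":0.02,"x":0,"y":0,"z":0,"rx":0,"ry":0,"rz":0},{"fingers":0.02,"x":0,"y":0,"z":0,"rx":0,"ry":0,"rz":0},{"fingers":0.02,"x":0,"y":0,"z":0,"rx":0,"ry":0,"rz":0}]' 60; python3 -c "
from h import *
to()"
```

```text
clock: 3.3
tcp_pos: [0.4786, -0.0615, 0.0677]
orientation: [-0.003, 3.14, 0.0]
contact_force: [-0.1, -0.4, -2.9]
grip_width: 0.0248
gripper_force: 58.9
t 3.3 tcp [478.6 -61.5  67.7] yaw 90.1 tilt [0.11 0.01] q1,7 [-0.22  1.76] w 24.8 gf 58.9 F [-0.1 -0.4 -2.9] M [-0.04  0.   -0.04]
tool d mm [0. 0. 0.]
```

```bash
python3 -m jog '[{"fingers":0.015,"x":0,"y":0,"z":-0.028,"rx":0,"ry":0,"rz":0},{"fingers":0.015,"x":0,"y":0,"z":-0.035,"rx":0,"ry":0,"rz":0},{"fingers":0.015,"x":-0.0081,"y":0.051,"z":0,"rx":0,"ry":0,"rz":0},{"fingers":0.015,"x":-0.0081,"y":0.051,"z":0,"rx":0,"ry":0,"rz":0},{"fingers":0.015,"x":-0.0081,"y":0.051,"z":0,"rx":0,"ry":0,"rz":0},{"fingers":0.015,"x":-0.0081,"y":0.051,"z":0,"rx":0,"ry":0,"rz":0},{"fingers":0.015,"x":0,"y":0,"z":0,"rx":0,"ry":0,"rz":0},{"fingers":0.015,"x":0,"y":0,"z":0,"rx":0,"ry":0,"rz":0}]' 110; python3 - <<'E'
from h import *
to(.511,.1425,.104,90)
T=[]
for c,q in(("side",(.511,.142,.08)),("top",(.511,.142,.06))):
    p,d=r.grab_frame(c);a,b=pix(c,q)[0].round().astype(int)
    T.append(cv2.resize(p[b-30:b+30,a-40:a+40,::-1],(400,300),interpolation=cv2.INTER_CUBIC))
cv2.imwrite("pics/s2.png",np.hstack(T))
E
```

```text
clock: 4.3
tcp_pos: [0.5097, 0.142, 0.1299]
orientation: [0.003, -3.141, 0.001]
contact_force: [0.1, -0.8, -1.9]
grip_width: 0.0234
gripper_force: 108.3
t 4.3 tcp [509.7 142.  129.9] yaw 90.1 tilt [-0.01 -0.03] q1,7 [-0.59  1.3 ] w 23.4 gf 108.3 F [ 0.1 -0.8 -1.9] M [-0.07 -0.02 -0.  ]
tool d mm [-1.3  0.5 25.9] rz 0.1
```

View pics/s2.png

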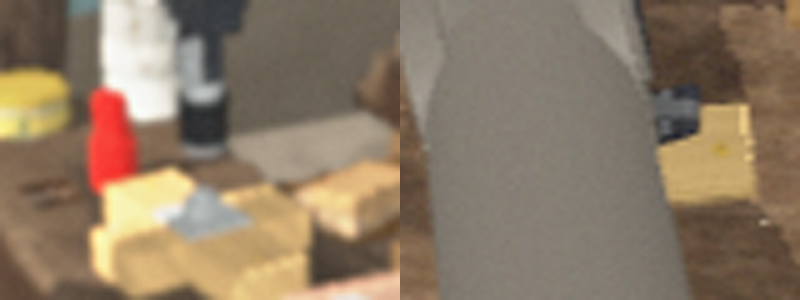

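The socket hangs upright, mouth at (203,152) over the bolt at (205,195). Going down gently.

```bash
python3 -m jog '[{"fingers":0.015,"x":-0.0013,"y":0,"z":0.013,"rx":0,"ry":0,"rz":0},{"fingers":0.015,"x":0,"y":0,"z":0.013,"rx":0,"ry":0,"rz":0},{"fingers":0.015,"x":0,"y":0,"z":0.003,"rx":0,"ry":0,"rz":0},{"fingers":0.015,"x":0,"y":0,"z":0.003,"rx":0,"ry":0,"rz":0},{"fingers":0.015,"x":0,"y":0,"z":0.003,"rx":0,"ry":0,"rz":0},{"fingers":0.015,"x":0,"y":0,"z":0,"rx":0,"ry":0,"rz":0}]' 110; python3 - <<'E'
from h import *
to(.511,.1425,.104,90)
E
```

```text
clock: 5.15
tcp_pos: [0.5107, 0.1425, 0.0944]
orientation: [0.003, -3.141, 0.0]
contact_force: [-1.9, -0.7, -3.3]
grip_width: 0.0235
gripper_force: 108.3
t 5.15 tcp [510.7 142.5  94.4] yaw 90.1 tilt [-0.06 -0.01] q1,7 [-0.57  1.32] w 23.5 gf 108.3 F [-1.9 -0.7 -3.3] M [-0.07  0.33 -0.02]
tool d mm [-0.3  0.  -9.6] rz 0.1
```

```bash
python3 -m jog '[{"fingers":0.015,"x":0,"y":0,"z":0.002,"rx":0,"ry":0,"rz":0},{"fingers":0.015,"x":0,"y":0,"z":0.002,"rx":0,"ry":0,"rz":0},{"fingers":0.015,"x":0,"y":0,"z":0,"rx":0,"ry":0,"rz":0}]' 110; python3 - <<'E'
from h import *
to(.511,.1425,.104,90)
E
```

```text
clock: 5.52
tcp_pos: [0.5117, 0.1427, 0.092]
orientation: [-0.003, 3.141, 0.001]
contact_force: [-4.6, -1.7, 12.3]
grip_width: 0.0234
gripper_force: 110.0
t 5.53 tcp [511.7 142.7  92. ] yaw 90.1 tilt [0.03 0.04] q1,7 [-0.57  1.32] w 23.4 gf 110.0 F [-4.6 -1.7 12.3] M [-0.34  1.35  0.04]
tool d mm [  0.7  -0.1 -12. ] rz 0.1
```

```bash
python3 -m jog '[{"fingers":0.015,"x":0,"y":0,"z":-0.004,"rx":0,"ry":0,"rz":0},{"fingers":0.015,"x":0,"y":0.006,"z":0,"rx":0,"ry":0,"rz":0},{"fingers":0.015,"x":0,"y":0,"z":0,"rx":0,"ry":0,"rz":0}]'; python3 -c "
from h import *
to()";python3 -m jog '[{"fingers":0.015,"x":0,"y":-0.006,"z":0,"rx":0,"ry":0,"rz":0},{"fingers":0.015,"x":0,"y":-0.006,"z":0,"rx":0,"ry":0,"rz":0},{"fingers":0.015,"x":0,"y":0,"z":0,"rx":0,"ry":0,"rz":0}]'; python3 -c "
from h import *
to()";python3 -m jog '[{"fingers":0.015,"x":0.006,"y":0.006,"z":0,"rx":0,"ry":0,"rz":0},{"fingers":0.015,"x":0,"y":0,"z":0,"rx":0,"ry":0,"rz":0}]'; python3 -c "
from h import *
to()";python3 -m jog '[{"fingers":0.015,"x":-0.006,"y":0,"z":0,"rx":0,"ry":0,"rz":0},{"fingers":0.015,"x":-0.006,"y":0,"z":0,"rx":0,"ry":0,"rz":0},{"fingers":0.015,"x":0,"y":0,"z":0,"rx":0,"ry":0,"rz":0}]'; python3 -c "
from h import *
to()"
```

```text
clock: 5.9
tcp_pos: [0.5108, 0.146, 0.0944]
orientation: [0.001, -3.14, 0.006]
contact_force: [-2.3, -7.5, 2.3]
grip_width: 0.0238
gripper_force: 109.0
t 5.9 tcp [510.8 146.   94.4] yaw 90.0 tilt [-0.08 -0.2 ] q1,7 [-0.58  1.31] w 23.8 gf 109.0 F [-2.3 -7.5  2.3] M [-2.    0.71  0.04]
tool d mm [0. 0. 0.] 
clock: 6.28
tcp_pos: [0.5109, 0.1404, 0.0946]
orientation: [-0.007, 3.141, 0.007]
contact_force: [-2.9, 9.2, -5.2]
grip_width: 0.0233
gripper_force: 109.1
t 6.28 tcp [510.9 140.4  94.6] yaw 90.3 tilt [0.01 0.25] q1,7 [-0.57  1.33] w 23.3 gf 109.1 F [-2.9  9.2 -5.2] M [ 2.19  0.76 -0.03]
tool d mm [0. 0. 0.] 
clock: 6.52
tcp_pos: [0.5055, 0.143, 0.0948]
orientation: [-0.005, 3.141, 0.0]
contact_force: [0.1, -0.2, -2.8]
grip_width: 0.0235
gripper_force: 109.1
t 6.53 tcp [505.5 143.   94.8] yaw 90.2 tilt [0.06 0.02] q1,7 [-0.58  1.32] w 23.5 gf 109.1 F [ 0.1 -0.2 -2.8] M [-0.04 -0.03 -0.02]
tool d mm [0. 0. 0.] 
clock: 6.9
tcp_pos: [0.5138, 0.1422, 0.0937]
orientation: [0.003, -3.133, 0.002]
contact_force: [-10.6, 1.0, 3.8]
grip_width: 0.0233
gripper_force: 109.7
t 6.9 tcp [513.8 142.2  93.7] yaw 90.1 tilt [-0.49 -0.07] q1,7 [-0.57  1.33] w 23.3 gf 109.7 F [-10.6   1.    3.8] M [ 0.21  2.75 -0.  ]
tool d mm [0. 0. 0.]
```

```bash
python3 -m jog '[{"fingers":0.015,"x":0.008,"y":0,"z":0,"rx":0,"ry":0,"rz":0},{"fingers":0.015,"x":0.007,"y":0.001,"z":0,"rx":0,"ry":0,"rz":0},{"fingers":0.015,"x":0,"y":0,"z":0,"rx":0,"ry":0,"rz":0}]'; python3 -c "
from h import *
to()"
```

```text
clock: 7.28
tcp_pos: [0.5041, 0.1435, 0.0954]
orientation: [-0.002, 3.138, 0.001]
contact_force: [2.9, -1.0, -3.0]
grip_width: 0.0233
gripper_force: 109.1
t 7.28 tcp [504.1 143.5  95.4] yaw 90.1 tilt [0.23 0.04] q1,7 [-0.58  1.31] w 23.3 gf 109.1 F [ 2.9 -1.  -3. ] M [-0.2  -0.93 -0.04]
tool d mm [0. 0. 0.]
```

This socket stops at nut-top height. Its play over the bolt is about 5 mm across corners, so its bore is about 20 mm. It is too small and goes back on its peg.

```bash
python3 -m jog '[{"fingers":0.015,"x":-0.004,"y":0,"z":-0.035,"rx":0,"ry":0,"rz":0},{"fingers":0.015,"x":0.007,"y":-0.0512,"z":0,"rx":0,"ry":0,"rz":0},{"fingers":0.015,"x":0.007,"y":-0.0512,"z":0,"rx":0,"ry":0,"rz":0},{"fingers":0.015,"x":0.007,"y":-0.0512,"z":0,"rx":0,"ry":0,"rz":0},{"fingers":0.015,"x":0.0065,"y":-0.0512,"z":0,"rx":0,"ry":0,"rz":0},{"fingers":0.015,"x":0,"y":0,"z":0,"rx":0,"ry":0,"rz":0}]'; python3 -c "
from h import *
to(.4786,-.0615,.0687,90)"
```

```text
clock: 8.02
tcp_pos: [0.478, -0.066, 0.1299]
orientation: [-0.009, -3.141, 0.002]
contact_force: [0.6, 0.3, -2.2]
grip_width: 0.0236
gripper_force: 109.5
t 8.03 tcp [478.  -66.  129.9] yaw 89.7 tilt [-0.04 -0.08] q1,7 [-0.26  1.71] w 23.6 gf 109.5 F [ 0.6  0.3 -2.2] M [ 0.03 -0.06  0.  ]
tool d mm [-0.6  4.5 61.2] rz -0.3
```

```bash
python3 -m jog '[{"fingers":0.015,"x":-0.0006,"y":0.0045,"z":0.01,"rx":0,"ry":0,"rz":0},{"fingers":0.015,"x":0,"y":0,"z":0.025,"rx":0,"ry":0,"rz":0},{"fingers":0.015,"x":0,"y":0,"z":0.015,"rx":0,"ry":0,"rz":0},{"fingers":0.015,"x":0,"y":0,"z":0.01,"rx":0,"ry":0,"rz":0},{"fingers":0.015,"x":0,"y":0,"z":0.001,"rx":0,"ry":0,"rz":0}]'; python3 -c "
from h import *
to()"
```

```text
clock: 8.65
tcp_pos: [0.4795, -0.0561, 0.068]
orientation: [0.004, -3.14, -0.0]
contact_force: [-0.5, -0.1, -2.2]
grip_width: 0.0232
gripper_force: 109.4
t 8.65 tcp [479.5 -56.1  68. ] yaw 90.2 tilt [-0.07  0.01] q1,7 [-0.24  1.75] w 23.2 gf 109.4 F [-0.5 -0.1 -2.2] M [-0.03  0.02  0.02]
tool d mm [0. 0. 0.]
```

```bash
python3 -m jog '[{"fingers":0.015,"x":0,"y":-0.005,"z":0.0005,"rx":0,"ry":0,"rz":0},{"fingers":0.055,"x":0,"y":0,"z":0,"rx":0,"ry":0,"rz":0},{"fingers":0.055,"x":0,"y":0,"z":0,"rx":0,"ry":0,"rz":0},{"fingers":0.055,"x":0,"y":0,"z":-0.04,"rx":0,"ry":0,"rz":0},{"fingers":0.055,"x":0.0005,"y":-0.0375,"z":-0.04,"rx":0,"ry":0,"rz":0},{"fingers":0.055,"x":0.0005,"y":-0.038,"z":0,"rx":0,"ry":0,"rz":0},{"fingers":0.055,"x":0,"y":0,"z":0,"rx":0,"ry":0,"rz":0}]'; python3 -c "
from h import *
to(.4775,-.137,.0677,90)
p,d=r.grab_frame('side');P,u,v=cloud('side',d)
for y in(-.062,-.137,-.211):
        m=(abs(P[:,1]-y)<.03)&(abs(P[:,0]-.478)<.03)&(P[:,2]>.085)&(P[:,2]<.11);print(y,m.sum(),np.round(P[m].mean(0),4) if m.any() else '')
"
```

```text
clock: 9.52
tcp_pos: [0.479, -0.1404, 0.1493]
orientation: [0.005, 3.139, -0.002]
contact_force: [-0.5, 0.9, 0.1]
grip_width: 0.0552
gripper_force: 0.0
t 9.53 tcp [ 479.  -140.4  149.3] yaw 89.8 tilt [ 0.14 -0.07] q1,7 [-0.14  1.87] w 55.2 gf 0.0 F [-0.5  0.9  0.1] M [0.07 0.03 0.06]
tool d mm [ 1.8  3.5 81.6] rz -0.2
-0.062 57 [ 0.4817 -0.069   0.0922]
-0.137 56 [ 0.4778 -0.1422  0.0925]
-0.211 68 [ 0.4758 -0.2171  0.0924]
```

```bash
python3 -m jog '[{"fingers":0.055,"x":0.001,"y":0.002,"z":0.041,"rx":0,"ry":0,"rz":0},{"fingers":0.055,"x":0,"y":0,"z":0.0407,"rx":0,"ry":0,"rz":0},{"fingers":0.015,"x":0,"y":0,"z":0,"rx":0,"ry":0,"rz":0},{"fingers":0.015,"x":0,"y":0,"z":0,"rx":0,"ry":0,"rz":0},{"fingers":0.015,"x":0,"y":0,"z":0,"rx":0,"ry":0,"rz":0},{"fingers":0.015,"x":0,"y":0,"z":0,"rx":0,"ry":0,"rz":0}]' 110; python3 -c "
from h import *
to()"
```

```text
clock: 10.32
tcp_pos: [0.4785, -0.1353, 0.0675]
orientation: [-0.003, 3.14, 0.0]
contact_force: [0.3, 0.2, -2.9]
grip_width: 0.0222
gripper_force: 107.8
t 10.32 tcp [ 478.5 -135.3   67.5] yaw 90.1 tilt [0.1 0. ] q1,7 [-0.09  1.93] w 22.2 gf 107.8 F [ 0.3  0.2 -2.9] M [-0.01 -0.    0.02]
tool d mm [0. 0. 0.]
```

```bash
python3 -m jog '[{"fingers":0.015,"x":0,"y":0,"z":-0.028,"rx":0,"ry":0,"rz":0},{"fingers":0.015,"x":0,"y":0,"z":-0.035,"rx":0,"ry":0,"rz":0},{"fingers":0.015,"x":-0.0048,"y":0.0465,"z":0,"rx":0,"ry":0,"rz":0},{"fingers":0.015,"x":-0.0048,"y":0.0465,"z":0,"rx":0,"ry":0,"rz":0},{"fingers":0.015,"x":-0.0048,"y":0.0465,"z":0,"rx":0,"ry":0,"rz":0},{"fingers":0.015,"x":-0.0048,"y":0.0465,"z":0,"rx":0,"ry":0,"rz":0},{"fingers":0.015,"x":-0.0048,"y":0.0465,"z":0,"rx":0,"ry":0,"rz":0},{"fingers":0.015,"x":-0.0048,"y":0.0465,"z":0,"rx":0,"ry":0,"rz":0}]' 110; python3 -m jog '[{"fingers":0.015,"x":0,"y":0,"z":0,"rx":0,"ry":0,"rz":0}]'; python3 - <<'E'
from h import *
to(.5076,.1434,.0995,90)
E
```

```text
clock: 11.32
tcp_pos: [0.5063, 0.1452, 0.1301]
orientation: [-0.003, 3.141, 0.001]
contact_force: [0.2, 0.4, -2.2]
grip_width: 0.0225
gripper_force: 108.8
clock: 11.45
tcp_pos: [0.5063, 0.1488, 0.13]
orientation: [-0.014, 3.14, 0.004]
contact_force: [1.1, -0.7, -3.1]
grip_width: 0.0223
gripper_force: 108.9
t 11.45 tcp [506.3 148.8 130. ] yaw 90.5 tilt [0.07 0.14] q1,7 [-0.61  1.3 ] w 22.3 gf 108.9 F [ 1.1 -0.7 -3.1] M [-0.02  0.03  0.02]
tool d mm [-1.2 -5.5 30.5] rz 0.5
```

```bash
python3 -m jog '[{"fingers":0.015,"x":-0.001,"y":-0.003,"z":0.02,"rx":0,"ry":0,"rz":0},{"fingers":0.015,"x":0,"y":0,"z":0.004,"rx":0,"ry":0,"rz":0},{"fingers":0.015,"x":0,"y":0,"z":0,"rx":0,"ry":0,"rz":0}]'; python3 - <<'E'
from h import *
to(.5076,.1434,.0995,90)
E
```

```text
clock: 11.82
tcp_pos: [0.5071, 0.14, 0.1057]
orientation: [0.001, -3.141, 0.0]
contact_force: [0.7, -0.3, -2.7]
grip_width: 0.0223
gripper_force: 108.9
t 11.82 tcp [507.1 140.  105.7] yaw 90.1 tilt [-0.02 -0.02] q1,7 [-0.59  1.32] w 22.3 gf 108.9 F [ 0.7 -0.3 -2.7] M [-0.03  0.01 -0.01]
tool d mm [-0.5  3.4  6.2] rz 0.1
```

```bash
python3 -m jog '[{"fingers":0.015,"x":-0.0005,"y":0.0034,"z":0,"rx":0,"ry":0,"rz":0},{"fingers":0.015,"x":0,"y":0,"z":0.006,"rx":0,"ry":0,"rz":0},{"fingers":0.015,"x":0,"y":0,"z":0.003,"rx":0,"ry":0,"rz":0},{"fingers":0.015,"x":0,"y":0,"z":0.002,"rx":0,"ry":0,"rz":0},{"fingers":0.015,"x":0,"y":0,"z":0,"rx":0,"ry":0,"rz":0}]'; python3 - <<'E'
from h import *
to(.5076,.1434,.0995,90)
E
```

```text
clock: 12.45
tcp_pos: [0.5082, 0.1444, 0.0962]
orientation: [-0.003, 3.141, 0.002]
contact_force: [-4.6, 0.1, 16.3]
grip_width: 0.0222
gripper_force: 111.6
t 12.45 tcp [508.2 144.4  96.2] yaw 90.1 tilt [0.04 0.07] q1,7 [-0.59  1.33] w 22.2 gf 111.6 F [-4.6  0.1 16.3] M [-0.3   1.3  -0.03]
tool d mm [ 0.6 -1.  -3.3] rz 0.1
```

```bash
python3 -m jog '[{"fingers":0.015,"x":0.0035,"y":-0.001,"z":0,"rx":0,"ry":0,"rz":0},{"fingers":0.015,"x":0,"y":0,"z":0,"rx":0,"ry":0,"rz":0}]'; python3 -m jog '[{"fingers":0.015,"x":-0.0035,"y":0.003,"z":0,"rx":0,"ry":0,"rz":0},{"fingers":0.015,"x":0,"y":0,"z":0,"rx":0,"ry":0,"rz":0}]'; python3 -m jog '[{"fingers":0.015,"x":-0.003,"y":-0.003,"z":0,"rx":0,"ry":0,"rz":0},{"fingers":0.015,"x":0,"y":0,"z":0,"rx":0,"ry":0,"rz":0}]';python3 -m jog '[{"fingers":0.015,"x":0.003,"y":-0.003,"z":0,"rx":0,"ry":0,"rz":0},{"fingers":0.015,"x":0,"y":0,"z":0,"rx":0,"ry":0,"rz":0}]'
```

```text
clock: 12.7
tcp_pos: [0.507, 0.1441, 0.0965]
orientation: [-0.003, 3.136, 0.004]
contact_force: [1.4, -0.6, 8.7]
grip_width: 0.0222
gripper_force: 110.2
clock: 12.95
tcp_pos: [0.5083, 0.1449, 0.0962]
orientation: [-0.001, 3.141, -0.001]
contact_force: [-5.4, -4.0, 18.9]
grip_width: 0.0225
gripper_force: 111.8
clock: 13.2
tcp_pos: [0.5093, 0.1443, 0.096]
orientation: [0.004, -3.138, -0.003]
contact_force: [-10.0, 1.3, 21.5]
grip_width: 0.0224
gripper_force: 111.7
clock: 13.45
tcp_pos: [0.5083, 0.1428, 0.0963]
orientation: [-0.005, 3.14, 0.006]
contact_force: [-3.8, 3.3, 13.8]
grip_width: 0.0222
gripper_force: 110.6
```

It rests on the bolt top everywhere I shifted it, so it is the smallest. Back to the middle peg.

```bash
python3 -m jog '[{"fingers":0.015,"x":0,"y":0,"z":-0.034,"rx":0,"ry":0,"rz":0},{"fingers":0.015,"x":0.005,"y":-0.0465,"z":0,"rx":0,"ry":0,"rz":0},{"fingers":0.015,"x":0.005,"y":-0.0465,"z":0,"rx":0,"ry":0,"rz":0},{"fingers":0.015,"x":0.005,"y":-0.0465,"z":0,"rx":0,"ry":0,"rz":0},{"fingers":0.015,"x":0.005,"y":-0.0465,"z":0,"rx":0,"ry":0,"rz":0},{"fingers":0.015,"x":0.005,"y":-0.0465,"z":0,"rx":0,"ry":0,"rz":0},{"fingers":0.015,"x":0.005,"y":-0.0465,"z":0,"rx":0,"ry":0,"rz":0}]';python3 -m jog '[{"fingers":0.015,"x":0,"y":0,"z":0,"rx":0,"ry":0,"rz":0},{"fingers":0.015,"x":0,"y":0,"z":0,"rx":0,"ry":0,"rz":0},{"fingers":0.015,"x":0,"y":0,"z":0,"rx":0,"ry":0,"rz":0},{"fingers":0.015,"x":0,"y":0,"z":0,"rx":0,"ry":0,"rz":0}]'; python3 -c "
from h import *
to(.4785,-.1353,.0683,90)"
```

```text
clock: 14.32
tcp_pos: [0.4779, -0.1404, 0.1285]
orientation: [-0.003, 3.141, 0.0]
contact_force: [0.3, 0.1, -2.3]
grip_width: 0.0218
gripper_force: 109.1
clock: 14.82
tcp_pos: [0.4785, -0.1377, 0.1284]
orientation: [0.006, -3.142, -0.001]
contact_force: [-0.5, 0.4, -2.4]
grip_width: 0.0223
gripper_force: 109.1
t 14.82 tcp [ 478.5 -137.7  128.4] yaw 90.2 tilt [-0.    0.02] q1,7 [-0.13  1.89] w 22.3 gf 109.1 F [-0.5  0.4 -2.4] M [-0.03  0.07 -0.01]
tool d mm [-0.   2.4 60.1] rz 0.2
```

```bash
python3 -m jog '[{"fingers":0.015,"x":0,"y":0.0015,"z":0.02,"rx":0,"ry":0,"rz":0},{"fingers":0.015,"x":0,"y":0,"z":0.02,"rx":0,"ry":0,"rz":0},{"fingers":0.015,"x":0,"y":0,"z":0.006,"rx":0,"ry":0,"rz":0},{"fingers":0.015,"x":0,"y":0,"z":0,"rx":0,"ry":0,"rz":0}]'; python3 -c "
from h import *
to(.4785,-.1353,.0683,90)"
```

```text
clock: 15.32
tcp_pos: [0.4783, -0.1371, 0.0825]
orientation: [0.004, -3.141, -0.0]
contact_force: [0.5, -0.7, -2.0]
grip_width: 0.0225
gripper_force: 109.1
t 15.32 tcp [ 478.3 -137.1   82.5] yaw 90.1 tilt [-0.03  0.  ] q1,7 [-0.11  1.93] w 22.5 gf 109.1 F [ 0.5 -0.7 -2. ] M [ 0.02  0.01 -0.04]
tool d mm [-0.3  1.8 14.2] rz 0.1
```

```bash
python3 -m jog '[{"fingers":0.015,"x":0,"y":0.0005,"z":0.010,"rx":0,"ry":0,"rz":0},{"fingers":0.015,"x":0,"y":0,"z":0.0047,"rx":0,"ry":0,"rz":0},{"fingers":0.055,"x":0,"y":0,"z":0,"rx":0,"ry":0,"rz":0},{"fingers":0.055,"x":0,"y":0,"z":0,"rx":0,"ry":0,"rz":0},{"fingers":0.055,"x":0,"y":0,"z":-0.04,"rx":0,"ry":0,"rz":0},{"fingers":0.055,"x":0.001,"y":-0.037,"z":-0.04,"rx":0,"ry":0,"rz":0},{"fingers":0.055,"x":0.001,"y":-0.0375,"z":0,"rx":0,"ry":0,"rz":0},{"fingers":0.055,"x":0,"y":0,"z":0,"rx":0,"ry":0,"rz":0}]'; python3 -c "
from h import *
to(.4765,-.211,.0677,90)
p,d=r.grab_frame('side');P,u,v=cloud('side',d)
for y in(-.062,-.137,-.211):
        m=(abs(P[:,1]-y)<.03)&(abs(P[:,0]-.478)<.03)&(P[:,2]>.085)&(P[:,2]<.11);print(y,m.sum(),np.round(P[m].mean(0),4) if m.any() else '')
to(.4765,-.211,.0677,90)
"
```

```text
clock: 16.32
tcp_pos: [0.4763, -0.2148, 0.149]
orientation: [0.005, 3.139, -0.003]
contact_force: [-0.8, -0.5, 0.7]
grip_width: 0.0552
gripper_force: 0.0
t 16.32 tcp [ 476.3 -214.8  149. ] yaw 89.8 tilt [ 0.14 -0.11] q1,7 [-0.01  2.04] w 55.2 gf 0.0 F [-0.8 -0.5  0.7] M [-0.01  0.06  0.03]
tool d mm [ 0.   4.  81.3] rz -0.2
-0.062 0 
-0.137 57 [ 0.4776 -0.1437  0.0927]
-0.211 66 [ 0.4754 -0.2173  0.0929]
t 16.38 tcp [ 476.3 -212.7  148.3] yaw 90.0 tilt [ 0.06 -0.03] q1,7 [-0.01  2.04] w 55.3 gf 0.0 F [-0.7 -0.6  0.1] M [ 0.08  0.03 -0.01]
tool d mm [-0.1  1.8 80.6] rz -0.0
```

```bash
python3 - <<'E'
from h import *
T=[]
for c in("side","top"):
    p,d=r.grab_frame(c);a,b=pix(c,(.478,-.1,.08))[0].round().astype(int)
    T.append(cv2.resize(p[b-36:b+36,a-48:a+48,::-1],(400,300),interpolation=cv2.INTER_CUBIC))
    print(c,[(round(q["score"],2),np.round(q["xyz"],3)) for q in r.landmark_of("socket_1",c)])
cv2.imwrite("pics/s3.png",np.hstack(T))
E
```

```text
side [(0.62, array([ 0.504,  0.294, -0.002])), (0.6, array([ 0.478, -0.211,  0.021])), (0.56, array([ 0.474, -0.133,  0.018])), (0.47, array([ 0.507, -0.033,  0.05 ]))]
top [(0.73, array([ 0.502, -0.03 ,  0.05 ])), (0.5, array([0.501, 0.295, 0.   ])), (0.46, array([ 0.478, -0.207,  0.023])), (0.4, array([ 0.476, -0.139,  0.02 ]))]
```

View pics/s3.png

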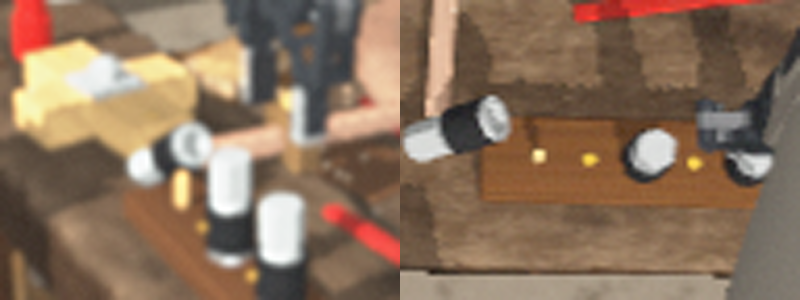

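Setback: the left socket has been knocked over. I carried the middle one back with its mouth at 83 mm, below the 95 mm heads. It now lies with its sleeve on the left end of the rack and its head towards the cross, at crop pixels (180,150) side and (455,130) top. I'll measure its axis and check that the gauge hasn't moved.

```bash
python3 - <<'E'
from h import *
for c in("side","top"):
    p,d=r.grab_frame(c);P,u,v=cloud(c,d);im0=cv2.imread(f"pics/{c}0.png")[:,:,::-1];d0=np.load(f"pics/{c}0.npy")
    rgb=p[v,u].astype(int);br=rgb.mean(1);sat=rgb.max(1)-rgb.min(1)
    box=(P[:,0]>.44)&(P[:,0]<.54)&(P[:,1]>-.075)&(P[:,1]<.055)&(P[:,2]>.004)&(sat<35)
    for n,m in(("head/steel",box&(br>130)),("sleeve",box&(br<75)&(P[:,2]>.03))):
        Q=P[m];print(c,n,len(Q),np.round(Q.mean(0),4),"min",np.round(Q.min(0),3),"max",np.round(Q.max(0),3))
        if len(Q)>5:print("  pc",np.round(np.linalg.svd(Q-Q.mean(0))[2][0],2))
    for t,q in(("gauge",(.58,.03,.03)),("gaugebeam",(.535,.035,.02)),("pencil",(.57,-.07,.0))):
        a,b=pix(c,q)[0].round().astype(int);s=np.s_[b-7:b+7,a-7:a+7]
        print(c,t,(a,b),"img diff",abs(p[s].astype(int)-im0[s]).mean().round(1),"depth diff mm",np.round(abs(d[s]-d0[s]).mean()*1000,1))
    for t in("marking_gauge","pencil"):print(t,[(round(q["score"],2),np.round(q["xyz"],3)) for q in r.landmark_of(t,c)[:2]])
to()
E
```

```text
side head/steel 132 [ 0.4994 -0.017   0.0384] min [ 0.474 -0.058  0.005] max [0.536 0.034 0.064]
  pc [ 0.34 -0.75  0.56]
side sleeve 19 [ 0.4864 -0.0204  0.0399] min [ 0.484 -0.028  0.031] max [ 0.491 -0.009  0.05 ]
  pc [-0.17  0.47  0.87]
side gauge (np.int64(281), np.int64(211)) img diff 18.7 depth diff mm 79.0
side gaugebeam (np.int64(268), np.int64(216)) img diff 63.6 depth diff mm 77.0
side pencil (np.int64(293), np.int64(233)) img diff 7.0 depth diff mm 2.5
marking_gauge [(0.77, array([0.61 , 0.006, 0.003]))]
pencil [(0.65, array([ 0.6  , -0.173,  0.001]))]
top head/steel 144 [ 4.953e-01 -4.000e-04  3.730e-02] min [ 0.477 -0.038  0.007] max [0.518 0.034 0.07 ]
  pc [-0.24  0.88 -0.41]
top sleeve 102 [ 0.4964 -0.0071  0.0534] min [ 0.481 -0.028  0.035] max [0.517 0.007 0.068]
  pc [-0.94 -0.23 -0.25]
top gauge (np.int64(270), np.int64(189)) img diff 10.3 depth diff mm 4.4
top gaugebeam (np.int64(268), np.int64(205)) img diff 20.6 depth diff mm 19.4
top pencil (np.int64(302), np.int64(195)) img diff 9.0 depth diff mm 17.9
marking_gauge [(0.94, array([0.609, 0.008, 0.001]))]
pencil [(0.69, array([ 0.478, -0.205,  0.029])), (0.59, array([ 0.597, -0.179, -0.   ]))]
t 16.88 tcp [ 476.4 -211.1  147.7] yaw 90.1 tilt [-0.01  0.01] q1,7 [-0.01  2.04] w 55.0 gf 0.0 F [-0.6 -0.2  0. ] M [-0.   -0.05 -0.  ]
tool d mm [0. 0. 0.]
```

```bash
python3 - <<'E'
from h import *
T=[]
for c,g in(("top",(278,185)),("side",(293,215))):
    p,d=r.grab_frame(c);p=p[:,:,::-1].copy();im0=cv2.imread(f"pics/{c}0.png")
    a,b=pix(c,(.53,0.0,.03))[0].round().astype(int)
    for im in(im0,p):T.append(cv2.resize(im[b-30:b+30,a-40:a+40],(400,300),interpolation=cv2.INTER_CUBIC))
    a,b=g;h=7
    t=im0[b-h-4:b+h-4,a-6:a+7];W=p[b-h-16:b+h+8,a-18:a+19]
    s=cv2.matchTemplate(W,t,cv2.TM_CCOEFF_NORMED);print(c,s.max(),cv2.minMaxLoc(s)[3],"still=(12,12)")
cv2.imwrite("pics/s4.png",np.vstack([np.hstack(T[:2]),np.hstack(T[2:])]))
E
```

```text
top 0.9790858 (12, 12) still=(12,12)
side 0.7026672 (12, 12) still=(12,12)
```

View pics/s4.png

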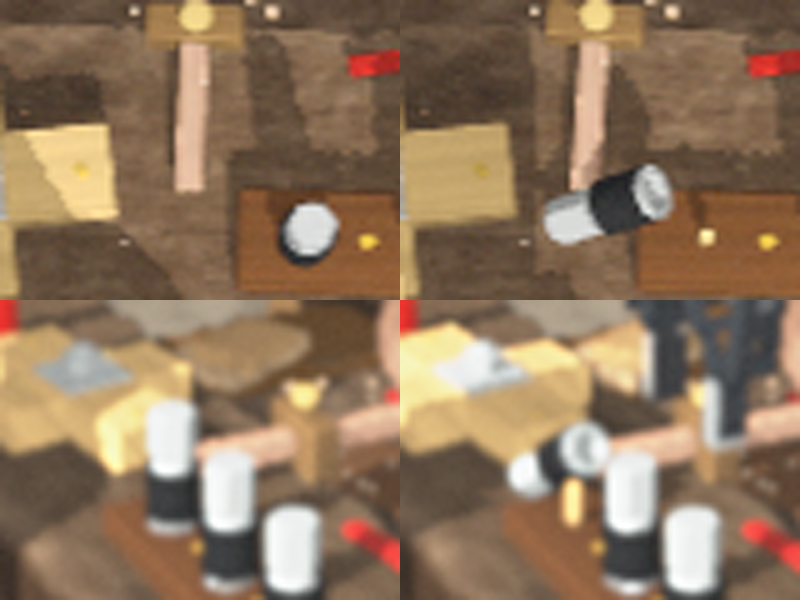

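The gauge and pencil have not shifted, by template match. The socket lies with its head at about (560,215) in the crop, low on the bench towards +y, and its mouth up at (655,190) on the rack end. I'll pick it up by the head, let it swing or tilt to mouth-down, and hang it again.

```bash
python3 -m jog '[{"fingers":0.055,"x":-0.0037,"y":0.058,"z":0,"rx":0,"ry":0,"rz":0},{"fingers":0.055,"x":-0.0037,"y":0.058,"z":0,"rx":0,"ry":0,"rz":0},{"fingers":0.055,"x":-0.0037,"y":0.058,"z":0,"rx":0,"ry":0,"rz":0},{"fingers":0.055,"x":-0.0037,"y":0.058,"z":0,"rx":0,"ry":0,"rz":0},{"fingers":0.055,"x":0,"y":0,"z":0,"rx":0,"ry":0,"rz":9.6},{"fingers":0.055,"x":0,"y":0,"z":0,"rx":0,"ry":0,"rz":9.6},{"fingers":0.055,"x":0,"y":0,"z":0,"rx":0,"ry":0,"rz":9.6},{"fingers":0.055,"x":0,"y":0,"z":0,"rx":0,"ry":0,"rz":9.6}]';python3 -m jog '[{"fingers":0.055,"x":0,"y":0,"z":0.01,"rx":0,"ry":0,"rz":9.6},{"fingers":0.055,"x":0,"y":0,"z":0.01,"rx":0,"ry":0,"rz":9.6},{"fingers":0.055,"x":0,"y":0,"z":0.01,"rx":0,"ry":0,"rz":9.6},{"fingers":0.055,"x":0,"y":0,"z":0,"rx":0,"ry":0,"rz":9.6},{"fingers":0.055,"x":0,"y":0,"z":0,"rx":0,"ry":0,"rz":0},{"fingers":0.055,"x":0,"y":0,"z":0,"rx":0,"ry":0,"rz":0}]' 110; python3 - <<'E'
from h import *
to(.491,.020,.009,13)
p,d=r.grab_frame("side");a,b=pix("side",(.49,.0,.05))[0].round().astype(int)
cv2.imwrite("pics/s5.png",cv2.resize(p[b-45:b+30,a-50:a+50,::-1],None,fx=6,fy=6,interpolation=cv2.INTER_CUBIC))
E
```

```text
clock: 17.98
tcp_pos: [0.4907, 0.0207, 0.1478]
orientation: [1.038, 2.965, 0.0]
contact_force: [0.6, 0.4, -0.5]
grip_width: 0.055
gripper_force: 0.0
clock: 18.73
tcp_pos: [0.4908, 0.0207, 0.1179]
orientation: [1.945, 2.467, 0.0]
contact_force: [0.0, -0.5, 0.3]
grip_width: 0.0547
gripper_force: 0.0
t 18.73 tcp [490.8  20.7 117.9] yaw 13.5 tilt [0.02 0.  ] q1,7 [-0.64  0.37] w 54.7 gf 0.0 F [ 0.  -0.5  0.3] M [ 0.01 -0.01  0.04]
tool d mm [ -0.7  -0.  108.9] rz 0.5
```

View pics/s5.png

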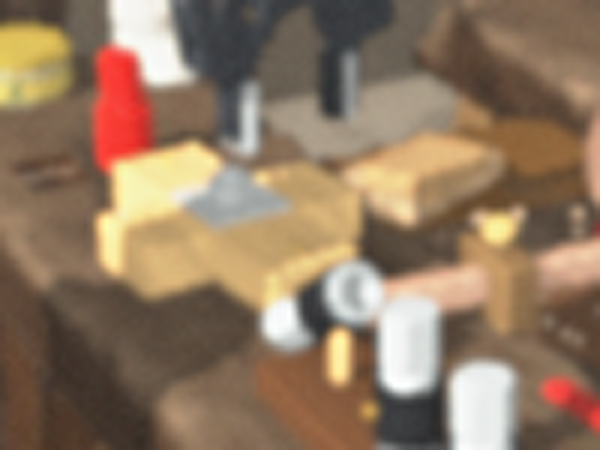

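```bash
python3 -m jog '[{"fingers":0.042,"x":0.0035,"y":-0.0005,"z":0.04,"rx":0,"ry":0,"rz":0},{"fingers":0.042,"x":0,"y":0,"z":0.04,"rx":0,"ry":0,"rz":0},{"fingers":0.042,"x":0,"y":0,"z":0.02,"rx":0,"ry":0,"rz":0},{"fingers":0.042,"x":0,"y":0,"z":0.005,"rx":0,"ry":0,"rz":0},{"fingers":0.042,"x":0,"y":0,"z":0,"rx":0,"ry":0,"rz":0}]' 60; python3 -c "
from h import *
to()"
```

```text
clock: 19.4
tcp_pos: [0.4897, 0.0238, 0.0132]
orientation: [1.948, 2.464, 0.001]
contact_force: [1.1, 0.3, 0.4]
grip_width: 0.0418
gripper_force: 0.0
t 19.4 tcp [489.7  23.8  13.2] yaw 13.3 tilt [0.02 0.02] q1,7 [-0.52  0.5 ] w 41.8 gf 0.0 F [1.1 0.3 0.4] M [-0.02  0.03 -0.02]
tool d mm [0. 0. 0.]
```

Clear of everything. Closing lightly, then a small lift.

```bash
python3 -m jog '[{"fingers":0.015,"x":0,"y":0,"z":0.003,"rx":0,"ry":0,"rz":0},{"fingers":0.015,"x":0,"y":0,"z":0,"rx":0,"ry":0,"rz":0},{"fingers":0.015,"x":0,"y":0,"z":0,"rx":0,"ry":0,"rz":0},{"fingers":0.015,"x":0,"y":0,"z":0,"rx":0,"ry":0,"rz":0}]' 60; python3 -c "
from h import *
to()"
```

```text
clock: 19.9
tcp_pos: [0.4915, 0.0244, 0.0113]
orientation: [1.947, 2.462, 0.005]
contact_force: [0.8, 0.9, 6.1]
grip_width: 0.0231
gripper_force: 58.4
t 19.9 tcp [491.5  24.4  11.3] yaw 13.3 tilt [0.24 0.07] q1,7 [-0.51  0.51] w 23.1 gf 58.4 F [0.8 0.9 6.1] M [ 0.22 -0.25  0.03]
tool d mm [0. 0. 0.]
```

```bash
python3 -m jog '[{"fingers":0.015,"x":0,"y":0,"z":-0.01,"rx":0,"ry":0,"rz":0},{"fingers":0.015,"x":0,"y":0,"z":-0.03,"rx":0,"ry":0,"rz":0},{"fingers":0.015,"x":0,"y":0,"z":-0.04,"rx":0,"ry":0,"rz":0},{"fingers":0.015,"x":0,"y":0,"z":-0.04,"rx":0,"ry":0,"rz":0},{"fingers":0.015,"x":0,"y":0,"z":-0.02,"rx":0,"ry":0,"rz":0}]' 60; python3 -m jog '[{"fingers":0.015,"x":0,"y":0,"z":0,"rx":0,"ry":0,"rz":0},{"fingers":0.015,"x":0,"y":0,"z":0,"rx":0,"ry":0,"rz":0},{"fingers":0.015,"x":0,"y":0,"z":0,"rx":0,"ry":0,"rz":0},{"fingers":0.015,"x":0,"y":0,"z":0,"rx":0,"ry":0,"rz":0}]' 20; python3 - <<'E'
from h import *
to()
p,d=r.grab_frame("side");a,b=pix("side",(.49,.0,.12))[0].round().astype(int)
cv2.imwrite("pics/s6.png",cv2.resize(p[b-38:b+37,a-50:a+50,::-1],None,fx=6,fy=6,interpolation=cv2.INTER_CUBIC))
E
```

```text
clock: 20.52
tcp_pos: [0.4897, 0.0237, 0.1522]
orientation: [1.949, 2.463, 0.003]
contact_force: [-0.4, 0.2, -2.4]
grip_width: 0.0234
gripper_force: 59.2
clock: 21.02
tcp_pos: [0.4889, 0.0237, 0.149]
orientation: [-1.949, -2.463, 0.002]
contact_force: [0.8, -0.7, -2.9]
grip_width: 0.0229
gripper_force: 59.2
t 21.02 tcp [488.9  23.7 149. ] yaw 13.3 tilt [-0.09 -0.04] q1,7 [-0.69  0.32] w 22.9 gf 59.2 F [ 0.8 -0.7 -2.9] M [ 0.08 -0.01 -0.01]
tool d mm [0. 0. 0.]
```

View pics/s6.png

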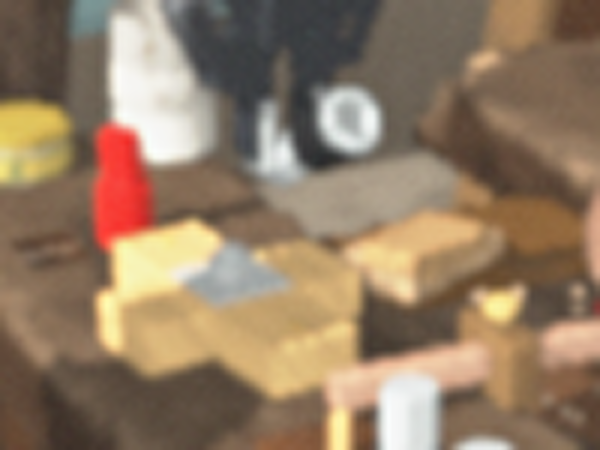

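It is held by the head flats with the mouth pointing up towards -y. My plan is to turn so the mouth faces the robot and tilt the tool forward so the mouth dips. Then I hook the mouth's lower rim on peg 1, swing the head over the peg, and lower it.

```bash
python3 -m jog '[{"fingers":0.015,"x":0,"y":0,"z":-0.005,"rx":0,"ry":0,"rz":10.3},{"fingers":0.015,"x":0,"y":0,"z":0,"rx":0,"ry":0,"rz":10.3},{"fingers":0.015,"x":0,"y":0,"z":0,"rx":0,"ry":0,"rz":10.3},{"fingers":0.015,"x":0,"y":0,"z":0,"rx":0,"ry":0,"rz":10.3},{"fingers":0.015,"x":0,"y":0,"z":0,"rx":0,"ry":0,"rz":10.3},{"fingers":0.015,"x":0,"y":0,"z":0,"rx":0,"ry":0,"rz":10.3},{"fingers":0.015,"x":0,"y":0,"z":0,"rx":0,"ry":0,"rz":10.3},{"fingers":0.015,"x":0,"y":0,"z":0,"rx":0,"ry":0,"rz":10.3}]' 60; python3 -m jog '[{"fingers":0.015,"x":0,"y":0,"z":0,"rx":0,"ry":0,"rz":10.3},{"fingers":0.015,"x":0,"y":0,"z":0,"rx":0,"ry":0,"rz":10.3},{"fingers":0.015,"x":0,"y":0,"z":0,"rx":0,"ry":10,"rz":0},{"fingers":0.015,"x":0,"y":0,"z":0,"rx":0,"ry":10,"rz":0},{"fingers":0.015,"x":0,"y":0,"z":0,"rx":0,"ry":10,"rz":0},{"fingers":0.015,"x":0,"y":0,"z":0,"rx":0,"ry":10,"rz":0},{"fingers":0.015,"x":0,"y":0,"z":0,"rx":0,"ry":0,"rz":0},{"fingers":0.015,"x":0,"y":0,"z":0,"rx":0,"ry":0,"rz":0}]'; python3 - <<'E'
from h import *
to();o=r.get_obs();print(np.round(R.from_rotvec(o["orientation"]).as_matrix(),2).tolist(),np.round(o["joints"],2))
t=o["tcp_pos"]
for c in("side","top"):
    p,d=r.grab_frame(c);P,u,v=cloud(c,d);rgb=p[v,u].astype(int);br=rgb.mean(1)
    m=(np.linalg.norm(P-t,axis=1)<.085)&(P[:,2]<t[2]+.03)&(P[:,0]<t[0]+.02)&(abs(P[:,1]-t[1])<.03)
    Q=P[m];print(c,m.sum(),Q.min(0).round(3) if m.any() else '',Q.max(0).round(3) if m.any() else '')
    print([(round(q["score"],2),np.round(q["xyz"],3)) for q in r.landmark_of("socket_1",c)])
    a,b=pix(c,t)[0].round().astype(int);print(a,b)
    cv2.imwrite(f"pics/m_{c}.png",cv2.resize(p[b-30:b+30,a-40:a+40,::-1],(400,300),interpolation=cv2.INTER_CUBIC))
E
```

```text
clock: 22.08
tcp_pos: [0.4894, 0.0239, 0.1546]
orientation: [3.091, 0.561, -0.0]
contact_force: [0.3, 1.0, -3.4]
grip_width: 0.023
gripper_force: 59.2
clock: 23.08
tcp_pos: [0.5182, 0.0274, 0.175]
orientation: [-3.018, -0.009, -0.863]
contact_force: [0.2, -0.4, -2.4]
grip_width: 0.0225
gripper_force: 57.0
t 23.07 tcp [518.2  27.4 175. ] yaw -89.7 tilt [30.28  0.23] q1,7 [-1.38 -0.69] w 22.5 gf 57.0 F [ 0.2 -0.4 -2.4] M [ 0.02  0.74 -0.06]
tool d mm [0. 0. 0.] 
[[0.85, 0.01, 0.53], [0.0, -1.0, 0.0], [0.53, -0.0, -0.85]] [-1.38  0.23  1.3   2.44 -1.07  0.17 -0.69]
side 285 [ 0.448 -0.002  0.159] [0.527 0.044 0.205]
[(0.9, array([ 0.478, -0.21 ,  0.023])), (0.82, array([ 0.473, -0.137,  0.021])), (0.66, array([0.449, 0.026, 0.175])), (0.45, array([ 0.501,  0.292, -0.001]))]
264 172
top 106 [0.499 0.004 0.181] [0.524 0.054 0.204]
[(0.72, array([ 0.477, -0.21 ,  0.025])), (0.56, array([0.501, 0.295, 0.002])), (0.4, array([ 0.479, -0.139,  0.022]))]
270 202
```

Forward tilt hits the joint limits (q4 and q6), so I mirror it: mouth towards +x and tool body outward. Untilting and turning half a turn.

```bash
python3 -m jog '[{"fingers":0.015,"x":0,"y":0,"z":0,"rx":0,"ry":-10,"rz":0},{"fingers":0.015,"x":0,"y":0,"z":0,"rx":0,"ry":-10,"rz":0},{"fingers":0.015,"x":0,"y":0,"z":0,"rx":0,"ry":-10,"rz":0},{"fingers":0.015,"x":0,"y":0,"z":0,"rx":0,"ry":-2,"rz":-8},{"fingers":0.015,"x":0,"y":0,"z":0,"rx":0,"ry":0,"rz":-10.6},{"fingers":0.015,"x":0,"y":0,"z":0,"rx":0,"ry":0,"rz":-10.6},{"fingers":0.015,"x":0,"y":0,"z":0,"rx":0,"ry":0,"rz":-10.6},{"fingers":0.015,"x":0,"y":0,"z":0,"rx":0,"ry":0,"rz":-10.6}]' 60; python3 -m jog '[{"fingers":0.015,"x":0,"y":0,"z":0,"rx":0,"ry":0,"rz":-10.6},{"fingers":0.015,"x":0,"y":0,"z":0,"rx":0,"ry":0,"rz":-10.6},{"fingers":0.015,"x":0,"y":0,"z":0,"rx":0,"ry":0,"rz":-10.6},{"fingers":0.015,"x":0,"y":0,"z":0,"rx":0,"ry":0,"rz":-10.6},{"fingers":0.015,"x":0,"y":0,"z":0,"rx":0,"ry":0,"rz":-10.6},{"fingers":0.015,"x":0,"y":0,"z":0,"rx":0,"ry":0,"rz":-10.6},{"fingers":0.015,"x":0,"y":0,"z":0,"rx":0,"ry":0,"rz":-10.6},{"fingers":0.015,"x":0,"y":0,"z":0,"rx":0,"ry":0,"rz":-10.6}]'; python3 - <<'E'
from h import *
to(.44,-.0615,.15,90);print(np.round(r.get_obs()["joints"],2))
E
```

```text
clock: 24.28
tcp_pos: [0.5212, 0.0283, 0.1743]
orientation: [2.813, 1.349, 0.08]
contact_force: [-0.0, -0.2, -2.4]
grip_width: 0.0224
gripper_force: 57.4
clock: 25.28
tcp_pos: [0.5212, 0.0281, 0.1743]
orientation: [1.157, 2.867, 0.036]
contact_force: [1.0, 0.7, -2.4]
grip_width: 0.0223
gripper_force: 57.5
t 25.27 tcp [521.2  28.1 174.3] yaw 46.1 tilt [3.17 0.18] q1,7 [-0.76  0.91] w 22.3 gf 57.5 F [ 1.   0.7 -2.4] M [0.01 0.17 0.04]
tool d mm [  -3.  -121.8   19.5] rz -43.9
[-0.76  0.32  0.7   2.05 -0.28  0.81  0.91]
```

```bash
python3 -m jog '[{"fingers":0.015,"x":-0.0015,"y":-0.061,"z":0,"rx":0,"ry":0,"rz":0},{"fingers":0.015,"x":-0.0015,"y":-0.061,"z":0,"rx":0,"ry":0,"rz":0},{"fingers":0.015,"x":0,"y":0,"z":0,"rx":0,"ry":0,"rz":-10.6},{"fingers":0.015,"x":0,"y":0,"z":0,"rx":0,"ry":0,"rz":-10.6},{"fingers":0.015,"x":0,"y":0,"z":0,"rx":0,"ry":0,"rz":-10.6},{"fingers":0.015,"x":0,"y":0,"z":0,"rx":0,"ry":0,"rz":-10.6},{"fingers":0.015,"x":0,"y":0,"z":0,"rx":0,"ry":10.6,"rz":-1.5},{"fingers":0.015,"x":0,"y":0,"z":0,"rx":0,"ry":10.6,"rz":0}]' 60; python3 -m jog '[{"fingers":0.015,"x":0,"y":0,"z":0,"rx":0,"ry":10.6,"rz":0},{"fingers":0.015,"x":0,"y":0,"z":0,"rx":0,"ry":10.6,"rz":0},{"fingers":0.015,"x":0,"y":0,"z":0,"rx":0,"ry":10.6,"rz":0},{"fingers":0.015,"x":0,"y":0,"z":0,"rx":0,"ry":10.6,"rz":0},{"fingers":0.015,"x":0,"y":0,"z":0,"rx":0,"ry":0,"rz":0}]'; python3 - <<'E'
from h import *
to(.412,-.0615,.065);o=r.get_obs();print(np.round(o["joints"],2),R.from_rotvec(o["orientation"]).as_matrix().round(2).tolist())
for c in("side","top"):
    p,d=r.grab_frame(c);print([(round(q["score"],2),np.round(q["xyz"],3)) for q in r.landmark_of("socket_1",c)])
E
```

```text
clock: 26.28
tcp_pos: [0.4388, -0.0611, 0.1703]
orientation: [-0.008, -2.824, -0.012]
contact_force: [-0.2, -1.0, -2.3]
grip_width: 0.0224
gripper_force: 57.7
clock: 26.9
tcp_pos: [0.4383, -0.0609, 0.1652]
orientation: [-0.002, -2.081, -0.008]
contact_force: [0.4, 0.4, -2.4]
grip_width: 0.0226
gripper_force: 57.7
t 26.9 tcp [438.3 -60.9 165.2] yaw 89.7 tilt [-49.99   0.37] q1,7 [-0.34  1.9 ] w 22.6 gf 57.7 F [ 0.4  0.4 -2.4] M [-0.01 -1.36 -0.03]
tool d mm [-74.6  -1.2  71.9] 
[-0.34  0.89  0.55  1.58 -0.19  1.84  1.9 ] [[-0.49, 0.0, -0.87], [-0.0, 1.0, 0.01], [0.87, 0.0, -0.49]]
[(0.86, array([ 0.478, -0.21 ,  0.02 ])), (0.8, array([ 0.476, -0.137,  0.022])), (0.69, array([ 0.504, -0.061,  0.131])), (0.56, array([ 0.502,  0.291, -0.005]))]
[(0.63, array([ 0.505, -0.064,  0.135])), (0.58, array([ 0.476, -0.209,  0.022])), (0.53, array([ 0.478, -0.143,  0.021]))]
```

Reverse tilt works: full 60°, mouth dipping at 29°, right in front of peg 1. Lowering so the lower rim sits just in front of the peg.

```bash
python3 -m jog '[{"fingers":0.015,"x":-0.019,"y":0,"z":0.0238,"rx":0,"ry":0,"rz":0},{"fingers":0.015,"x":-0.019,"y":0,"z":0.0238,"rx":0,"ry":0,"rz":0},{"fingers":0.015,"x":-0.0193,"y":0,"z":0.0237,"rx":0,"ry":0,"rz":0},{"fingers":0.015,"x":0,"y":0,"z":0,"rx":0,"ry":0,"rz":0}]' 60; python3 - <<'E'
from h import *
to(.404,-.0615,.080)
for c in("side","top"):
    p,d=r.grab_frame(c);print([(round(q["score"],2),np.round(q["xyz"],3)) for q in r.landmark_of("socket_1",c)])
E
```

```text
clock: 27.6
tcp_pos: [0.4041, -0.0594, 0.0854]
orientation: [-0.002, -2.088, -0.012]
contact_force: [0.4, 0.1, -1.2]
grip_width: 0.0229
gripper_force: 57.8
t 27.6 tcp [404.1 -59.4  85.4] yaw 89.6 tilt [-49.79   0.54] q1,7 [-0.34  1.91] w 22.9 gf 57.8 F [ 0.4  0.1 -1.2] M [-0.03 -1.27  0.03]
tool d mm [-4.6 -2.1  2.7] 
[(0.73, array([ 0.473, -0.136,  0.022])), (0.64, array([ 0.501,  0.293, -0.001])), (0.57, array([ 0.47 , -0.057,  0.052])), (0.54, array([ 0.478, -0.208,  0.023]))]
[(0.53, array([0.505, 0.292, 0.002])), (0.51, array([ 0.478, -0.206,  0.023])), (0.45, array([ 0.467, -0.058,  0.056])), (0.43, array([ 0.48 , -0.14 ,  0.022]))]
```

```bash
python3 -m jog '[{"fingers":0.015,"x":-0.007,"y":-0.0025,"z":0.004,"rx":0,"ry":0,"rz":0},{"fingers":0.015,"x":-0.0044,"y":0,"z":-0.0078,"rx":0,"ry":0,"rz":0},{"fingers":0.015,"x":-0.001,"y":0,"z":-0.002,"rx":0,"ry":0,"rz":0},{"fingers":0.015,"x":0,"y":0,"z":0,"rx":0,"ry":0,"rz":0}]' 60; python3 - <<'E'
from h import *
to()
E
```

```text
clock: 28.3
tcp_pos: [0.4164, -0.0624, 0.0765]
orientation: [-0.002, -2.088, -0.011]
contact_force: [-0.3, -0.3, -3.6]
grip_width: 0.0226
gripper_force: 57.7
t 28.3 tcp [416.4 -62.4  76.5] yaw 89.7 tilt [-49.8   0.5] q1,7 [-0.33  1.91] w 22.6 gf 57.7 F [-0.3 -0.3 -3.6] M [-0.02 -1.29 -0.  ]
tool d mm [0. 0. 0.]
```

```bash
python3 -m jog '[{"fingers":0.015,"x":-0.002,"y":0,"z":-0.0035,"rx":0,"ry":0,"rz":0},{"fingers":0.015,"x":0,"y":0,"z":-0.007,"rx":0,"ry":0,"rz":0},{"fingers":0.015,"x":0.002,"y":0,"z":-0.007,"rx":0,"ry":0,"rz":0},{"fingers":0.015,"x":0,"y":0,"z":0,"rx":0,"ry":0,"rz":0}]' 60; python3 - <<'E'
from h import *
to()
for c in("side","top"):
    p,d=r.grab_frame(c);print([(round(q["score"],2),np.round(q["xyz"],3)) for q in r.landmark_of("socket_1",c)])
E
```

```text
clock: 28.8
tcp_pos: [0.4307, -0.0624, 0.0857]
orientation: [-0.002, -2.086, -0.012]
contact_force: [-4.8, 0.8, -1.9]
grip_width: 0.0219
gripper_force: 59.2
t 28.8 tcp [430.7 -62.4  85.7] yaw 89.6 tilt [-49.87   0.53] q1,7 [-0.33  1.9 ] w 21.9 gf 59.2 F [-4.8  0.8 -1.9] M [ 0.05 -0.39 -0.04]
tool d mm [0. 0. 0.] 
[(0.63, array([ 0.502,  0.293, -0.004])), (0.62, array([ 0.472, -0.136,  0.019])), (0.53, array([ 0.484, -0.063,  0.042])), (0.52, array([ 0.477, -0.211,  0.023]))]
[(0.65, array([ 0.483, -0.064,  0.042])), (0.64, array([0.503, 0.293, 0.002])), (0.48, array([ 0.482, -0.14 ,  0.021])), (0.45, array([ 0.477, -0.208,  0.021]))]
```

Hooked and pivoting, with the axis now about 44° down. Continuing the arc.

```bash
python3 -m jog '[{"fingers":0.015,"x":0,"y":0,"z":-0.0085,"rx":0,"ry":0,"rz":0},{"fingers":0.015,"x":0,"y":0,"z":-0.0085,"rx":0,"ry":0,"rz":0},{"fingers":0.015,"x":-0.0023,"y":0,"z":-0.0081,"rx":0,"ry":0,"rz":0},{"fingers":0.015,"x":-0.0023,"y":0,"z":-0.0081,"rx":0,"ry":0,"rz":0},{"fingers":0.015,"x":0,"y":0,"z":0,"rx":0,"ry":0,"rz":0}]' 60; python3 - <<'E'
from h import *
to()
for c in("side","top"):
    p,d=r.grab_frame(c);print([(round(q["score"],2),np.round(q["xyz"],3)) for q in r.landmark_of("socket_1",c)])
E
```

```text
clock: 29.62
tcp_pos: [0.462, -0.0621, 0.0979]
orientation: [-0.001, -2.085, -0.013]
contact_force: [-4.8, 1.6, -0.7]
grip_width: 0.0218
gripper_force: 59.1
t 29.62 tcp [462.  -62.1  97.9] yaw 89.6 tilt [-49.87   0.56] q1,7 [-0.31  1.9 ] w 21.8 gf 59.1 F [-4.8  1.6 -0.7] M [ 0.36 -0.26 -0.38]
tool d mm [0. 0. 0.] 
[(0.81, array([ 0.473, -0.136,  0.022])), (0.67, array([ 0.521, -0.407,  0.036])), (0.64, array([ 0.502,  0.292, -0.003])), (0.58, array([ 0.485, -0.06 ,  0.041])), (0.53, array([ 0.479, -0.211,  0.023]))]
[(0.7, array([ 0.481, -0.14 ,  0.022])), (0.6, array([ 0.488, -0.063,  0.042])), (0.5, array([ 0.477, -0.213,  0.024])), (0.44, array([ 0.503,  0.291, -0.001]))]
```

```bash
python3 -m jog '[{"fingers":0.015,"x":-0.005,"y":0,"z":-0.0098,"rx":0,"ry":0,"rz":0},{"fingers":0.015,"x":-0.005,"y":0,"z":-0.0098,"rx":0,"ry":0,"rz":0},{"fingers":0.015,"x":-0.007,"y":0,"z":0.004,"rx":0,"ry":0,"rz":0},{"fingers":0.015,"x":-0.006,"y":0,"z":0.0033,"rx":0,"ry":0,"rz":0},{"fingers":0.015,"x":0,"y":0,"z":0,"rx":0,"ry":0,"rz":0}]' 60; python3 - <<'E'
from h import *
to()
for c in("side","top"):
    p,d=r.grab_frame(c);print([(round(q["score"],2),np.round(q["xyz"],3)) for q in r.landmark_of("socket_1",c)])
E
```

```text
clock: 30.45
tcp_pos: [0.4838, -0.0623, 0.083]
orientation: [-0.001, -2.086, -0.012]
contact_force: [-5.5, 2.2, -6.3]
grip_width: 0.0215
gripper_force: 59.0
t 30.45 tcp [483.8 -62.3  83. ] yaw 89.6 tilt [-49.84   0.54] q1,7 [-0.3   1.89] w 21.5 gf 59.0 F [-5.5  2.2 -6.3] M [ 0.3  -1.13 -0.3 ]
tool d mm [0. 0. 0.] 
[(0.78, array([ 0.486, -0.062,  0.024])), (0.73, array([ 0.502,  0.293, -0.001])), (0.66, array([ 0.478, -0.213,  0.023])), (0.62, array([ 0.478, -0.135,  0.024]))]
[(0.69, array([0.505, 0.292, 0.001])), (0.58, array([ 0.477, -0.209,  0.025])), (0.55, array([ 0.478, -0.143,  0.022])), (0.51, array([ 0.519, -0.407, -0.002])), (0.48, array([ 0.489, -0.063,  0.026])), (0.43, array([ 0.516, -0.408,  0.034]))]
```

Upright over the peg. Setting it down, releasing, backing out and untilting.

```bash
python3 -m jog '[{"fingers":0.015,"x":-0.001,"y":0,"z":0.004,"rx":0,"ry":0,"rz":0},{"fingers":0.015,"x":-0.001,"y":0,"z":0.001,"rx":0,"ry":0,"rz":0},{"fingers":0.05,"x":0,"y":0,"z":0,"rx":0,"ry":0,"rz":0},{"fingers":0.05,"x":0,"y":0,"z":0,"rx":0,"ry":0,"rz":0},{"fingers":0.05,"x":0,"y":0,"z":-0.03,"rx":0,"ry":0,"rz":0},{"fingers":0.05,"x":0.03,"y":0,"z":-0.04,"rx":0,"ry":0,"rz":0},{"fingers":0.05,"x":0.03,"y":0,"z":-0.02,"rx":0,"ry":-10,"rz":0},{"fingers":0.05,"x":0,"y":0,"z":0,"rx":0,"ry":-10.6,"rz":0}]' 60; python3 - <<'E'
from h import *
to()
p,d=r.grab_frame('side');P,u,v=cloud('side',d)
for y in(-.062,-.137,-.211):
        m=(abs(P[:,1]-y)<.03)&(abs(P[:,0]-.478)<.03)&(P[:,2]>.085)&(P[:,2]<.11);print(y,m.sum(),np.round(P[m].mean(0),4) if m.any() else '')
print([(round(q["score"],2),np.round(q["xyz"],3)) for q in r.landmark_of("socket_1","side")])
E
```

```text
clock: 31.65
tcp_pos: [0.5264, -0.0648, 0.1742]
orientation: [-0.004, -2.468, -0.011]
contact_force: [-0.9, -0.3, 0.0]
grip_width: 0.0503
gripper_force: 0.0
t 31.65 tcp [526.4 -64.8 174.2] yaw 89.7 tilt [-35.74   0.5 ] q1,7 [-0.17  1.71] w 50.3 gf 0.0 F [-0.9 -0.3  0. ] M [-0.04 -0.69 -0.02]
tool d mm [0. 0. 0.] 
-0.062 51 [ 0.4843 -0.0681  0.0923]
-0.137 60 [ 0.4775 -0.1441  0.0924]
-0.211 67 [ 0.4759 -0.2174  0.0927]
[(0.66, array([ 0.476, -0.21 ,  0.021])), (0.66, array([0.482, 0.445, 0.001])), (0.62, array([ 0.475, -0.135,  0.021])), (0.56, array([ 0.502,  0.292, -0.002])), (0.48, array([ 0.486, -0.063,  0.02 ]))]
```

All three stand upright on their pegs again (head tops at 92–93 mm). Now the third socket, carried high this time.

```bash
python3 -m jog '[{"fingers":0.055,"x":0,"y":0,"z":0,"rx":0,"ry":-9.65,"rz":0},{"fingers":0.055,"x":0,"y":0,"z":0,"rx":0,"ry":-9.65,"rz":0},{"fingers":0.055,"x":0,"y":0,"z":0,"rx":0,"ry":-9.65,"rz":0},{"fingers":0.055,"x":0,"y":0,"z":0,"rx":-0.5,"ry":-9.65,"rz":0},{"fingers":0.055,"x":0.0165,"y":-0.049,"z":0.008,"rx":0,"ry":0,"rz":0},{"fingers":0.055,"x":0.0165,"y":-0.049,"z":0.008,"rx":0,"ry":0,"rz":0},{"fingers":0.055,"x":0.0165,"y":-0.049,"z":0.008,"rx":0,"ry":0,"rz":0},{"fingers":0.055,"x":0,"y":0,"z":0,"rx":0,"ry":0,"rz":0}]' 60; python3 -m jog '[{"fingers":0.055,"x":0,"y":0,"z":0,"rx":0,"ry":0,"rz":0},{"fingers":0.055,"x":0,"y":0,"z":0,"rx":0,"ry":0,"rz":0}]'; python3 - <<'E'
from h import *
to(.4765,-.2105,.0677,90)
E
```

```text
clock: 32.75
tcp_pos: [0.4701, -0.2144, 0.1448]
orientation: [-0.02, -3.123, -0.023]
contact_force: [0.4, 0.6, 0.4]
grip_width: 0.0551
gripper_force: 0.0
clock: 33.0
tcp_pos: [0.4737, -0.2086, 0.1459]
orientation: [-0.005, -3.128, -0.025]
contact_force: [-0.2, 0.2, -0.2]
grip_width: 0.0548
gripper_force: 0.0
t 33.0 tcp [ 473.7 -208.6  145.9] yaw 89.8 tilt [-0.77  0.92] q1,7 [0.04 2.02] w 54.8 gf 0.0 F [-0.2  0.2 -0.2] M [-0.01 -0.01  0.01]
tool d mm [-3.9 -3.2 78.1] rz -0.2
```

```bash
python3 -m jog '[{"fingers":0.055,"x":-0.0028,"y":-0.002,"z":0,"rx":0.9,"ry":-0.8,"rz":0},{"fingers":0.055,"x":0,"y":0,"z":0.039,"rx":0,"ry":0,"rz":0},{"fingers":0.055,"x":0,"y":0,"z":0.0391,"rx":0,"ry":0,"rz":0},{"fingers":0.015,"x":0,"y":0,"z":0,"rx":0,"ry":0,"rz":0},{"fingers":0.015,"x":0,"y":0,"z":0,"rx":0,"ry":0,"rz":0},{"fingers":0.015,"x":0,"y":0,"z":0,"rx":0,"ry":0,"rz":0},{"fingers":0.015,"x":0,"y":0,"z":0,"rx":0,"ry":0,"rz":0}]' 110; python3 -c "
from h import *
to()"
```

```text
clock: 33.88
tcp_pos: [0.4764, -0.2122, 0.069]
orientation: [0.009, 3.138, -0.001]
contact_force: [-0.2, -0.8, -3.5]
grip_width: 0.0233
gripper_force: 108.0
t 33.88 tcp [ 476.4 -212.2   69. ] yaw 89.7 tilt [ 0.18 -0.04] q1,7 [0.07 2.06] w 23.3 gf 108.0 F [-0.2 -0.8 -3.5] M [ 0.03  0.02 -0.04]
tool d mm [0. 0. 0.]
```

```bash
python3 -m jog '[{"fingers":0.015,"x":0,"y":0,"z":-0.03,"rx":0,"ry":0,"rz":0},{"fingers":0.015,"x":0,"y":0,"z":-0.043,"rx":0,"ry":0,"rz":0},{"fingers":0.015,"x":0,"y":0,"z":-0.043,"rx":0,"ry":0,"rz":0},{"fingers":0.015,"x":0,"y":0,"z":0,"rx":0,"ry":0,"rz":0}]' 110; python3 -m jog '[{"fingers":0.015,"x":-0.0045,"y":0.0508,"z":0,"rx":0,"ry":0,"rz":0},{"fingers":0.015,"x":-0.0045,"y":0.0508,"z":0,"rx":0,"ry":0,"rz":0},{"fingers":0.015,"x":-0.0045,"y":0.0508,"z":0,"rx":0,"ry":0,"rz":0},{"fingers":0.015,"x":-0.0045,"y":0.0508,"z":0,"rx":0,"ry":0,"rz":0},{"fingers":0.015,"x":-0.0045,"y":0.0508,"z":0,"rx":0,"ry":0,"rz":0},{"fingers":0.015,"x":-0.0045,"y":0.0508,"z":0,"rx":0,"ry":0,"rz":0},{"fingers":0.015,"x":-0.0042,"y":0.0508,"z":0,"rx":0,"ry":0,"rz":0},{"fingers":0.015,"x":0,"y":0,"z":0.02,"rx":0,"ry":0,"rz":0}]'; python3 -m jog '[{"fingers":0.015,"x":0,"y":0,"z":0.02,"rx":0,"ry":0,"rz":0},{"fingers":0.015,"x":0,"y":0,"z":0,"rx":0,"ry":0,"rz":0},{"fingers":0.015,"x":0,"y":0,"z":0,"rx":0,"ry":0,"rz":0}]';python3 -c "
from h import *
to(.5076,.1434,.107,90)"
```

```text
clock: 34.38
tcp_pos: [0.4779, -0.213, 0.1877]
orientation: [0.009, 3.132, -0.003]
contact_force: [-0.4, -0.3, -2.8]
grip_width: 0.0227
gripper_force: 108.4
clock: 35.38
tcp_pos: [0.5091, 0.1492, 0.1639]
orientation: [-0.003, 3.138, 0.004]
contact_force: [-0.3, -1.7, -2.9]
grip_width: 0.0229
gripper_force: 108.7
clock: 35.75
tcp_pos: [0.5089, 0.1431, 0.1441]
orientation: [0.009, 3.14, -0.001]
contact_force: [0.8, 0.0, -2.6]
grip_width: 0.0228
gripper_force: 108.7
t 35.75 tcp [508.9 143.1 144.1] yaw 89.7 tilt [ 0.09 -0.02] q1,7 [-0.53  1.24] w 22.8 gf 108.7 F [ 0.8  0.  -2.6] M [ 0.02 -0.05 -0.02]
tool d mm [ 1.4  0.3 37.1] rz -0.3
```

```bash
python3 -m jog '[{"fingers":0.015,"x":0.001,"y":0,"z":0.035,"rx":0,"ry":0,"rz":0},{"fingers":0.015,"x":0,"y":0,"z":0.007,"rx":0,"ry":0,"rz":0},{"fingers":0.015,"x":0,"y":0,"z":0.004,"rx":0,"ry":0,"rz":0},{"fingers":0.015,"x":0,"y":0,"z":0.002,"rx":0,"ry":0,"rz":0},{"fingers":0.015,"x":0,"y":0,"z":0.002,"rx":0,"ry":0,"rz":0},{"fingers":0.015,"x":0,"y":0,"z":0,"rx":0,"ry":0,"rz":0}]' 110; python3 -c "
from h import *
to(.5076,.1434,.107,90)"
```

```text
clock: 36.5
tcp_pos: [0.5082, 0.1434, 0.0943]
orientation: [0.009, 3.139, -0.0]
contact_force: [-0.7, -0.5, -3.1]
grip_width: 0.0232
gripper_force: 108.7
t 36.5 tcp [508.2 143.4  94.3] yaw 89.7 tilt [ 0.12 -0.01] q1,7 [-0.51  1.26] w 23.2 gf 108.7 F [-0.7 -0.5 -3.1] M [0.02 0.03 0.02]
tool d mm [  0.5  -0.  -12.7] rz -0.3
```

```bash
python3 -m jog '[{"fingers":0.015,"x":0.004,"y":0,"z":-0.0015,"rx":0,"ry":0,"rz":0},{"fingers":0.015,"x":0.004,"y":0,"z":0,"rx":0,"ry":0,"rz":0},{"fingers":0.015,"x":0,"y":0,"z":0,"rx":0,"ry":0,"rz":0},{"fingers":0.015,"x":0,"y":0,"z":0,"rx":0,"ry":0,"rz":0}]'; python3 -m jog '[{"fingers":0.015,"x":-0.008,"y":0,"z":0,"rx":0,"ry":0,"rz":0},{"fingers":0.015,"x":-0.008,"y":0,"z":0,"rx":0,"ry":0,"rz":0},{"fingers":0.015,"x":0,"y":0,"z":0,"rx":0,"ry":0,"rz":0},{"fingers":0.015,"x":0,"y":0,"z":0,"rx":0,"ry":0,"rz":0}]'; python3 -c "
from h import *
to(.5076,.1434,.107,90)"
```

```text
clock: 37.0
tcp_pos: [0.5013, 0.1437, 0.0962]
orientation: [0.009, 3.137, 0.001]
contact_force: [5.1, 0.6, -1.8]
grip_width: 0.0234
gripper_force: 108.8
clock: 37.5
tcp_pos: [0.5144, 0.143, 0.0948]
orientation: [-0.008, -3.14, 0.002]
contact_force: [-3.9, 0.8, -4.2]
grip_width: 0.0235
gripper_force: 108.8
t 37.5 tcp [514.4 143.   94.8] yaw 89.7 tilt [-0.09 -0.07] q1,7 [-0.51  1.27] w 23.5 gf 108.8 F [-3.9  0.8 -4.2] M [0.13 1.12 0.02]
tool d mm [  6.8   0.3 -12.2] rz -0.3
```

Free play across the bolt is about 10 mm, so this is the large bore. Centred at x 508.0; pressing lightly and turning clockwise until it drops over the nut.

```bash
python3 -m jog '[{"fingers":0.015,"x":0.0082,"y":0.0003,"z":0,"rx":0,"ry":0,"rz":0},{"fingers":0.015,"x":0,"y":0,"z":0,"rx":0,"ry":0,"rz":0},{"fingers":0.015,"x":0,"y":0,"z":0.003,"rx":0,"ry":0,"rz":0},{"fingers":0.015,"x":0,"y":0,"z":0.002,"rx":0,"ry":0,"rz":0},{"fingers":0.015,"x":0,"y":0,"z":0,"rx":0,"ry":0,"rz":0}]'; python3 -c "
from h import *
to(.508,.1434,.107,90)"
```

```text
clock: 38.12
tcp_pos: [0.5094, 0.1435, 0.092]
orientation: [0.01, 3.137, 0.0]
contact_force: [-1.9, -2.3, 9.2]
grip_width: 0.0229
gripper_force: 110.1
t 38.12 tcp [509.4 143.5  92. ] yaw 89.6 tilt [0.25 0.01] q1,7 [-0.51  1.26] w 22.9 gf 110.1 F [-1.9 -2.3  9.2] M [-0.54  0.52 -0.05]
tool d mm [  1.3  -0.1 -15. ] rz -0.4
```

```bash
python3 -m jog '[{"fingers":0.015,"x":0.0014,"y":0,"z":0,"rx":0,"ry":0,"rz":0},{"fingers":0.015,"x":0,"y":0,"z":0,"rx":0,"ry":0,"rz":5},{"fingers":0.015,"x":0,"y":0,"z":0,"rx":0,"ry":0,"rz":5},{"fingers":0.015,"x":0,"y":0,"z":0,"rx":0,"ry":0,"rz":0}]'; python3 -m jog '[{"fingers":0.015,"x":0,"y":0,"z":0,"rx":0,"ry":0,"rz":5},{"fingers":0.015,"x":0,"y":0,"z":0,"rx":0,"ry":0,"rz":5},{"fingers":0.015,"x":0,"y":0,"z":0,"rx":0,"ry":0,"rz":0}]'; python3 -c "
from h import *
to(.508,.1434,.107,90)"
```

```text
clock: 38.62
tcp_pos: [0.5073, 0.1434, 0.0907]
orientation: [0.282, 3.125, -0.0]
contact_force: [0.9, -1.6, -1.6]
grip_width: 0.0228
gripper_force: 108.8
clock: 39.0
tcp_pos: [0.5072, 0.1436, 0.0907]
orientation: [0.55, 3.09, 0.0]
contact_force: [1.1, -1.1, -3.3]
grip_width: 0.0233
gripper_force: 108.7
t 39.0 tcp [507.2 143.6  90.7] yaw 69.8 tilt [ 0.18 -0.02] q1,7 [-0.59  0.97] w 23.3 gf 108.7 F [ 1.1 -1.1 -3.3] M [-0.26 -0.55 -0.  ]
tool d mm [ -0.9   0.1 -16.3] rz -20.2
```

```bash
python3 -m jog '[{"fingers":0.015,"x":0,"y":0,"z":0.003,"rx":0,"ry":0,"rz":0},{"fingers":0.015,"x":0,"y":0,"z":0.003,"rx":0,"ry":0,"rz":0},{"fingers":0.015,"x":0,"y":0,"z":0,"rx":0,"ry":0,"rz":0}]'; python3 -c "
from h import *
to(.508,.1434,.081,90)"
```

```text
clock: 39.38
tcp_pos: [0.507, 0.1436, 0.0844]
orientation: [0.553, 3.09, 0.0]
contact_force: [4.8, -1.9, -5.6]
grip_width: 0.0231
gripper_force: 108.4
t 39.38 tcp [507.  143.6  84.4] yaw 69.7 tilt [ 0.15 -0.02] q1,7 [-0.58  0.97] w 23.1 gf 108.4 F [ 4.8 -1.9 -5.6] M [-0.19 -1.05  0.  ]
tool d mm [-1.   0.2  3.4] rz -20.3
```

It has dropped over the nut. Seating it on the washer.

```bash
python3 -m jog '[{"fingers":0.015,"x":-0.001,"y":0,"z":0.003,"rx":0,"ry":0,"rz":0},{"fingers":0.015,"x":0,"y":0,"z":0.003,"rx":0,"ry":0,"rz":0},{"fingers":0.015,"x":0,"y":0,"z":0,"rx":0,"ry":0,"rz":0}]'; python3 -c "
from h import *
to(.508,.1434,.081,90)"
```

```text
clock: 39.75
tcp_pos: [0.5081, 0.1435, 0.0806]
orientation: [0.554, 3.09, 0.002]
contact_force: [-4.1, -1.4, 22.0]
grip_width: 0.0233
gripper_force: 111.4
t 39.75 tcp [508.1 143.5  80.6] yaw 69.7 tilt [0.15 0.05] q1,7 [-0.58  0.97] w 23.3 gf 111.4 F [-4.1 -1.4 22. ] M [-0.77  0.84  0.  ]
tool d mm [ 0.1 -0.1 -0.4] rz -20.3
```

```bash
python3 -m jog '[{"fingers":0.015,"x":0,"y":0,"z":-0.001,"rx":0,"ry":0,"rz":7},{"fingers":0.015,"x":0,"y":0,"z":0,"rx":0,"ry":0,"rz":7},{"fingers":0.015,"x":0,"y":0,"z":0,"rx":0,"ry":0,"rz":0}]'; python3 -c "
from h import *
to(.508,.1434,.081,90)"; python3 -m jog '[{"fingers":0.015,"x":0,"y":0,"z":0,"rx":0,"ry":0,"rz":7},{"fingers":0.015,"x":0,"y":0,"z":0,"rx":0,"ry":0,"rz":7},{"fingers":0.015,"x":0,"y":0,"z":0,"rx":0,"ry":0,"rz":0}]'; python3 -c "
from h import *
to(.508,.1434,.081,90)"
```

```text
clock: 40.12
tcp_pos: [0.5081, 0.1437, 0.0807]
orientation: [0.927, 2.999, 0.002]
contact_force: [0.3, -1.5, 11.5]
grip_width: 0.0233
gripper_force: 110.0
t 40.12 tcp [508.1 143.7  80.7] yaw 55.6 tilt [0.17 0.02] q1,7 [-0.63  0.77] w 23.3 gf 110.0 F [ 0.3 -1.5 11.5] M [-0.47 -0.01  0.03]
tool d mm [-0.  -0.3 -0.3] rz -34.4
clock: 40.5
tcp_pos: [0.5082, 0.1438, 0.0808]
orientation: [1.286, 2.864, 0.003]
contact_force: [1.1, -1.6, 10.9]
grip_width: 0.0227
gripper_force: 110.0
t 40.5 tcp [508.2 143.8  80.8] yaw 41.6 tilt [0.19 0.04] q1,7 [-0.68  0.57] w 22.7 gf 110.0 F [ 1.1 -1.6 10.9] M [-0.36 -0.01  0.02]
tool d mm [-0.2 -0.5 -0.2] rz -48.4
```

```bash
python3 -m jog '[{"fingers":0.015,"x":0,"y":0,"z":0,"rx":0,"ry":0,"rz":7},{"fingers":0.015,"x":0,"y":0,"z":0,"rx":0,"ry":0,"rz":7}]'; python3 -c "
from h import *
to(.508,.1434,.081,90);print(r.get_obs()['tau'].round(2))"; python3 -m jog '[{"fingers":0.015,"x":0,"y":0,"z":0,"rx":0,"ry":0,"rz":7},{"fingers":0.015,"x":0,"y":0,"z":0,"rx":0,"ry":0,"rz":7}]'; python3 -c "
from h import *
to(.508,.1434,.081,90);print(r.get_obs()['tau'].round(2))"
```

```text
clock: 40.75
tcp_pos: [0.5083, 0.144, 0.0808]
orientation: [1.626, 2.685, 0.004]
contact_force: [1.2, -1.2, 10.6]
grip_width: 0.023
gripper_force: 107.6
t 40.75 tcp [508.3 144.   80.8] yaw 27.6 tilt [0.2  0.05] q1,7 [-0.73  0.37] w 23.0 gf 107.6 F [ 1.2 -1.2 10.6] M [-0.32 -0.05  1.03]
tool d mm [-0.4 -0.5 -0.2] rz -62.4
[  1.84 -41.65   5.   -15.64  -0.89   0.06  -0.07]
clock: 41.0
tcp_pos: [0.5083, 0.146, 0.0807]
orientation: [1.942, 2.469, 0.007]
contact_force: [0.1, 11.9, 3.6]
grip_width: 0.0223
gripper_force: 107.7
t 41.0 tcp [508.3 146.   80.7] yaw 13.6 tilt [0.21 0.18] q1,7 [-0.78  0.18] w 22.3 gf 107.7 F [ 0.1 11.9  3.6] M [ 2.84  0.05 -0.05]
tool d mm [-2.4 -0.9 -0.3] rz -76.4
[  5.19 -40.76  10.23 -13.97   2.33   0.3    0.77]
```

```bash
python3 -m jog '[{"fingers":0.015,"x":0,"y":0,"z":0,"rx":0,"ry":0,"rz":0}]'; python3 -c "
from h import *
to(.508,.1434,.081,90);print(r.get_obs()['tau'].round(2))"; python3 -m jog '[{"fingers":0.015,"x":0,"y":0,"z":0,"rx":0,"ry":0,"rz":-5},{"fingers":0.015,"x":0,"y":0,"z":0,"rx":0,"ry":0,"rz":0}]'; python3 -c "
from h import *
to(.508,.1434,.081,90)"
```

```text
clock: 41.12
tcp_pos: [0.5082, 0.1465, 0.0807]
orientation: [1.94, 2.47, 0.008]
contact_force: [0.8, 5.0, 7.8]
grip_width: 0.0223
gripper_force: 108.1
t 41.12 tcp [508.2 146.5  80.7] yaw 13.7 tilt [0.2  0.22] q1,7 [-0.78  0.18] w 22.3 gf 108.1 F [0.8 5.  7.8] M [ 1.43 -0.07 -0.18]
tool d mm [-3.  -1.  -0.4] rz -76.3
[  2.24 -40.81   8.99 -14.53   1.34   0.29  -0.22]
clock: 41.38
tcp_pos: [0.508, 0.1464, 0.0807]
orientation: [1.828, 2.555, 0.008]
contact_force: [-0.4, 5.0, 8.6]
grip_width: 0.0224
gripper_force: 107.6
t 41.38 tcp [508.  146.4  80.7] yaw 18.8 tilt [0.17 0.23] q1,7 [-0.76  0.25] w 22.4 gf 107.6 F [-0.4  5.   8.6] M [ 1.44  0.04 -0.01]
tool d mm [-2.9 -1.  -0.3] rz -71.2
```

```bash
for i in 1 2; do python3 -m jog '[{"fingers":0.015,"x":0,"y":0,"z":0,"rx":0,"ry":0,"rz":5},{"fingers":0.015,"x":0,"y":0,"z":0,"rx":0,"ry":0,"rz":0}]' >/dev/null; python3 -c "
from h import *
to();print(r.get_obs()['tau'][6].round(2))"; done
```

```text
t 41.62 tcp [508.2 146.5  80.6] yaw 13.8 tilt [0.2  0.21] q1,7 [-0.78  0.18] w 22.2 gf 108.6 F [0.1 5.  7.5] M [ 1.42 -0.1   0.14]
tool d mm [0. 0. 0.] 
-0.34
t 41.88 tcp [508.3 147.6  80.7] yaw 8.7 tilt [0.21 0.29] q1,7 [-0.8   0.11] w 21.7 gf 107.6 F [1.1 7.9 7.5] M [ 2.04 -0.15 -0.24]
tool d mm [0. 0. 0.] 
-0.01
```

```bash
python3 - <<'E'
from h import *
T=[]
for c in("side","top"):
    p,d=r.grab_frame(c);a,b=pix(c,(.508,.143,.075))[0].round().astype(int)
    T.append(cv2.resize(p[b-22:b+22,a-22:a+22,::-1],(400,400),interpolation=cv2.INTER_CUBIC))
    print([(round(q["score"],2),np.round(q["xyz"],3)) for q in r.landmark_of("socket_1",c)])
cv2.imwrite("pics/s7.png",np.hstack(T))
to()
E
```

```text
[(0.66, array([ 0.485, -0.061,  0.021])), (0.66, array([ 0.503,  0.291, -0.001])), (0.5, array([ 0.475, -0.137,  0.024]))]
[(0.65, array([0.507, 0.292, 0.003])), (0.59, array([ 0.477, -0.14 ,  0.021])), (0.42, array([ 0.487, -0.061,  0.019]))]
t 42.08 tcp [508.4 147.6  80.7] yaw 8.8 tilt [0.21 0.3 ] q1,7 [-0.8   0.11] w 21.7 gf 107.5 F [0.2 8.5 7. ] M [ 2.06 -0.12 -0.21]
tool d mm [0. 0. 0.]
```

View pics/s7.png

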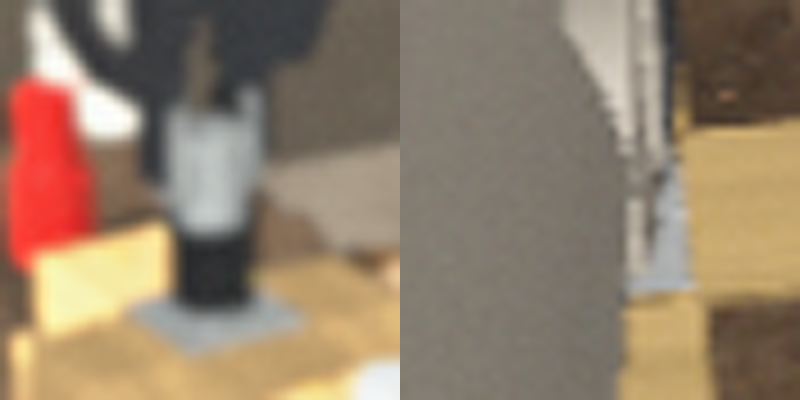

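The picture shows the socket at (215,200) upright, with its mouth flat on the washer. The fingers slipped sideways on the head once the torque jumped at yaw ~28°, which suggests the nut was tight there. I'll ease the fingers, recentre and take a fresh grip.

```bash
python3 -m jog '[{"fingers":0.038,"x":0,"y":0,"z":0,"rx":0,"ry":0,"rz":0},{"fingers":0.038,"x":0,"y":0,"z":0,"rx":0,"ry":0,"rz":-7},{"fingers":0.038,"x":0,"y":0,"z":0,"rx":0,"ry":0,"rz":-7}]' 110;python3 -m jog '[{"fingers":0.038,"x":0,"y":0,"z":0,"rx":0,"ry":0,"rz":0}]'; python3 -c "
from h import *
to(.508,.1434,.079,23)"
```

```text
clock: 42.45
tcp_pos: [0.5062, 0.143, 0.079]
orientation: [1.736, 2.618, -0.002]
contact_force: [-0.0, 0.4, 0.3]
grip_width: 0.0378
gripper_force: 0.0
clock: 42.58
tcp_pos: [0.5065, 0.143, 0.0792]
orientation: [1.743, 2.614, -0.001]
contact_force: [-0.2, -0.5, -0.5]
grip_width: 0.038
gripper_force: 0.0
t 42.58 tcp [506.5 143.   79.2] yaw 22.6 tilt [-0.   -0.02] q1,7 [-0.75  0.3 ] w 38.0 gf 0.0 F [-0.2 -0.5 -0.5] M [-0.02  0.03 -0.01]
tool d mm [-0.2  1.6  0.2] rz -0.4
```

```bash
python3 -m jog '[{"fingers":0.038,"x":0,"y":0.0016,"z":0,"rx":0,"ry":0,"rz":0},{"fingers":0.015,"x":0,"y":0,"z":0,"rx":0,"ry":0,"rz":0},{"fingers":0.015,"x":0,"y":0,"z":0,"rx":0,"ry":0,"rz":0},{"fingers":0.015,"x":0,"y":0,"z":0,"rx":0,"ry":0,"rz":0}]' 120;  python3 -c "
from h import *
to(.508,.1434,.079,23)"; python3 -m jog '[{"fingers":0.015,"x":0,"y":0,"z":0.001,"rx":0,"ry":0,"rz":2},{"fingers":0.015,"x":0,"y":0,"z":0,"rx":0,"ry":0,"rz":0}]'; python3 -c "
from h import *
to(.508,.1434,.079,23)"
```

```text
clock: 43.08
tcp_pos: [0.5088, 0.1439, 0.08]
orientation: [1.743, 2.612, 0.001]
contact_force: [-2.5, 0.0, 6.3]
grip_width: 0.0232
gripper_force: 117.4
t 43.08 tcp [508.8 143.9  80. ] yaw 22.6 tilt [ 0.07 -0.  ] q1,7 [-0.75  0.3 ] w 23.2 gf 117.4 F [-2.5  0.   6.3] M [-0.11  0.43 -0.23]
tool d mm [-0.2 -0.9  1. ] rz -0.4
clock: 43.32
tcp_pos: [0.5089, 0.1439, 0.0799]
orientation: [1.787, 2.583, 0.001]
contact_force: [-4.4, -0.8, 17.5]
grip_width: 0.0227
gripper_force: 117.2
t 43.33 tcp [508.9 143.9  79.9] yaw 20.7 tilt [0.07 0.01] q1,7 [-0.75  0.28] w 22.7 gf 117.2 F [-4.4 -0.8 17.5] M [-0.43  1.21  0.33]
tool d mm [-0.2 -1.1  0.9] rz -2.3
```

```bash
for i in 1 2 3 4; do python3 -m jog '[{"fingers":0.015,"x":0,"y":0,"z":0,"rx":0,"ry":0,"rz":4},{"fingers":0.015,"x":0,"y":0,"z":0,"rx":0,"ry":0,"rz":0}]' >/dev/null; python3 -c "
from h import *
to()" | head -1; done
```

```text
t 43.58 tcp [509.  144.   79.9] yaw 16.8 tilt [ 0.09 -0.03] q1,7 [-0.77  0.22] w 23.1 gf 118.1 F [-4.4 -2.4 17.5] M [-0.5   1.24  1.22]
t 43.83 tcp [509.5 141.6  79.9] yaw 12.4 tilt [ 0.13 -0.11] q1,7 [-0.78  0.16] w 22.2 gf 116.9 F [-3.5 -6.9 17.1] M [-1.82  0.9  -0.17]
t 44.08 tcp [509.5 141.   79.9] yaw 8.5 tilt [ 0.13 -0.17] q1,7 [-0.79  0.11] w 21.8 gf 117.5 F [-3.8 -7.4 18.7] M [-2.21  0.85  0.44]
t 44.33 tcp [509.4 140.4  80. ] yaw 4.6 tilt [ 0.12 -0.22] q1,7 [-0.81  0.05] w 21.7 gf 117.5 F [ -5.3 -10.7  19.5] M [-2.61  1.01  0.9 ]
```

Torque climbs steeply from 0.33 to 1.22 N·m between yaw 20.7° and 16.8°, so the nut is tight at about 21–22°. Past that the pads slip on the head. One clean regrasp, closing slightly on the clockwise side.

```bash
python3 -m jog '[{"fingers":0.038,"x":0,"y":0,"z":0,"rx":0,"ry":0,"rz":0},{"fingers":0.038,"x":0,"y":0,"z":0,"rx":0,"ry":0,"rz":-8},{"fingers":0.038,"x":0,"y":0,"z":0,"rx":0,"ry":0,"rz":-7},{"fingers":0.038,"x":0,"y":0,"z":0,"rx":0,"ry":0,"rz":0},{"fingers":0.038,"x":0,"y":0,"z":0,"rx":0,"ry":0,"rz":0}]' 120; python3 -c "
from h import *
to(.5085,.1434,.079,20)"
```

```text
clock: 44.95
tcp_pos: [0.5088, 0.1441, 0.0784]
orientation: [1.811, 2.565, 0.001]
contact_force: [0.2, -1.0, 0.3]
grip_width: 0.0383
gripper_force: 0.0
t 44.95 tcp [508.8 144.1  78.4] yaw 19.5 tilt [ 0.09 -0.02] q1,7 [-0.76  0.26] w 38.3 gf 0.0 F [ 0.2 -1.   0.3] M [-0.01 -0.02 -0.02]
tool d mm [-0.6 -0.5 -0.6] rz -0.5
```

```bash
python3 -m jog '[{"fingers":0.038,"x":-0.0006,"y":-0.0005,"z":0,"rx":0,"ry":0,"rz":0},{"fingers":0.015,"x":0,"y":0,"z":0,"rx":0,"ry":0,"rz":0},{"fingers":0.015,"x":0,"y":0,"z":0,"rx":0,"ry":0,"rz":0},{"fingers":0.015,"x":0,"y":0,"z":0,"rx":0,"ry":0,"rz":0},{"fingers":0.015,"x":0,"y":0,"z":0,"rx":0,"ry":0,"rz":0}]' 120; python3 -c "
from h import *
to(.5085,.1434,.079,20)"
```

```text
clock: 45.58
tcp_pos: [0.509, 0.1433, 0.079]
orientation: [1.809, 2.566, 0.003]
contact_force: [-0.8, 0.6, 6.0]
grip_width: 0.0223
gripper_force: 117.4
t 45.58 tcp [509.  143.3  79. ] yaw 19.6 tilt [0.14 0.01] q1,7 [-0.75  0.26] w 22.3 gf 117.4 F [-0.8  0.6  6. ] M [-0.02  0.22 -0.24]
tool d mm [ 0.3 -0.5  0. ] rz -0.4
```

```bash
for i in 1 2; do python3 -m jog '[{"fingers":0.015,"x":0,"y":0,"z":0,"rx":0,"ry":0,"rz":2},{"fingers":0.015,"x":0,"y":0,"z":0,"rx":0,"ry":0,"rz":0}]' >/dev/null; python3 -c "
from h import *
to()" | head -1; done
```

```text
t 45.83 tcp [509.  143.3  79. ] yaw 17.7 tilt [ 0.15 -0.02] q1,7 [-0.76  0.23] w 22.6 gf 118.0 F [-0.8 -0.6  5.6] M [-0.11  0.2   0.43]
t 46.08 tcp [509.  143.3  79. ] yaw 15.8 tilt [ 0.15 -0.04] q1,7 [-0.77  0.21] w 22.5 gf 118.0 F [-0.1 -0.7  5.8] M [-0.2   0.16  0.94]
```

Torque rises linearly to 0.94 N·m, far above the 0.2 N·m friction, and the fresh grip holds without slipping: the nut is tight. Holding a second to check it stays that way.

```bash
python3 -m jog '[{"fingers":0.015,"x":0,"y":0,"z":0.0005,"rx":0,"ry":0,"rz":-0.5},{"fingers":0.015,"x":0,"y":0,"z":0,"rx":0,"ry":0,"rz":0},{"fingers":0.015,"x":0,"y":0,"z":0,"rx":0,"ry":0,"rz":0},{"fingers":0.015,"x":0,"y":0,"z":0,"rx":0,"ry":0,"rz":0},{"fingers":0.015,"x":0,"y":0,"z":0,"rx":0,"ry":0,"rz":0},{"fingers":0.015,"x":0,"y":0,"z":0,"rx":0,"ry":0,"rz":0}]' >/dev/null; python3 - <<'E'
from h import *
to()
for c,n in(("side",0),("top",0)):
    p,d=r.grab_frame(c);P,u,v=cloud(c,d)
    for y in(-.062,-.137):
        m=(abs(P[:,1]-y)<.03)&(abs(P[:,0]-.48)<.03)&(P[:,2]>.085)&(P[:,2]<.11);print(c,y,m.sum(),np.round(P[m].mean(0),4) if m.any() else '')
    for t in("marking_gauge","pencil","wax_tin"):print(t,[(round(q["score"],2),np.round(q["xyz"],3)) for q in r.landmark_of(t,c)[:2]])
E
```

```text
t 46.83 tcp [509.1 143.3  79. ] yaw 16.3 tilt [ 0.15 -0.01] q1,7 [-0.77  0.21] w 22.4 gf 119.9 F [-2.9 -0.3 12.1] M [-0.33  0.59  0.71]
tool d mm [0. 0. 0.] 
side -0.062 50 [ 0.4845 -0.068   0.0924]
side -0.137 58 [ 0.4776 -0.1436  0.0925]
marking_gauge [(0.62, array([0.611, 0.004, 0.002]))]
pencil [(0.74, array([ 0.479, -0.064,  0.02 ]))]
wax_tin [(0.52, array([ 0.486,  0.445, -0.   ]))]
top -0.062 66 [ 0.4848 -0.0592  0.0957]
top -0.137 66 [ 0.478  -0.1351  0.096 ]
marking_gauge [(0.83, array([0.609, 0.007, 0.003]))]
pencil [(0.77, array([ 0.598, -0.176, -0.001]))]
wax_tin [(0.96, array([ 0.488,  0.447, -0.   ]))]
```

Torque is steady at 0.7 N·m with the socket home, the other two sockets are upright on their pegs, and the bystanders are in place. Handing in.

```bash
python3 -c "
from bench import r
print(r.hand_in())"
```

```text
the job is handed in; nothing more can be done
None
```

Handed in at about 47 s of the 72 s: the socket from the rack's right-hand peg fits, and the gripper still holds it home on the left cross's nut, tight at a steady 0.7 N·m; the other two stand upright on their pegs, though I knocked the left one over in transit and re-hung it, briefly let go of the fitting one twice to regrip after the fingers slipped, and the pencil, tin and gauge look unmoved.

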